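Stand the glue-up weight on the bare tile of the mosaic board

TASK

One setting weight lies on its side and another already stands on a mosaic board. Pick up the lying weight by the cross-pin at the end of its stem, ease the grip little by little in the air so that it swings down and hangs plumb, then regrip and stand it on its foot in the middle of the bare big tile of the other board, without dropping it. Let go of it there, and do not disturb the weight that is already standing.

Things in the scene. Friction and masses are not known exactly. Their poses are not given: they have to be found in the camera images.
- weight: Lying weight, 0.29-0.39 kg, 112 mm tall: dark foot 46 x 46 x 20 mm, stem 10 (x) by 8 (y) mm, cross-pin at its end. Origin: centre of foot's underside; z up the stem. Lying: z level, roughly to the robot; y level; stem axis 23 mm over the table. Mass centre 15 mm from underside. 60 N on the pin holds it level; easing in small steps to 7 N lets it swing foot-down; suddenly under 5 N it falls.
- weight_pin (a point): Centre of the lying weight's cross-pin, 105 mm from the foot's underside along the weight's z. The pin is 14 mm in diameter and 24 mm long, its axis along the weight's y; grip it on its two flat ends (24 mm apart), so that the fingers close along the weight's y. Same axes as weight.
- bare_tile (a point): Centre of the top of the bare big tile: plain white, 100 x 100 mm, top 20 mm above the table, in the middle of a fixed square mosaic board 170 x 170 mm with a border of small tiles (3 mm lower). Two such boards lie on the table; this one has no weight on it. z up, x and y along the tile's edges.
- parked_weight: A second, identical weight, already standing on the big tile of the other board. Origin: centre of its foot's underside, 20 mm above the table; z up the stem; its top is 132 mm above the table.

How it is judged:
On the way:
1. the weight hangs plumb from the fingers, foot down, clear of the table (angle between weight's own z axis and vertical below 0.3 rad and height (world z) of weight above 0.035 m and angular speed of weight below 1 rad/s and contact force between weight and the fingers above 0.5 N), for 0.2 s.
At the end, for the whole second after the job is handed in: The weight stands at rest on its foot, upright within 7 degrees, on the bare big tile, the centre of its foot within 20 mm of the tile's centre; the other weight still stands within 15 mm of where it was (angle between each of weight, parked_weight's own z axis and vertical below 0.12 rad and horizontal distance between weight and bare_tile below 0.02 m and distance between weight and bare_tile below 0.022 m and linear speed of weight below 0.02 m/s and distance of parked_weight from where it was at the start of the episode below 0.015 m); the robot touches nothing.
It fails at once if the weight is dropped (falls freely, out of the fingers, faster than 0.45 m/s: about 10 mm) (contact force between weight and the fingers below 0.01 N and linear speed of weight above 0.45 m/s).
It fails at once if the weight that already stands is pushed more than 15 mm or tipped over (distance of parked_weight from where it was at the start of the episode above 0.015 m or angle between parked_weight's own z axis and vertical above 0.3 rad).
It also fails if it takes over 58 s, if anything falls off the work surface, if the arm or the gripper's body presses on something with over 40 N, if the wrist force passes 120 N, or if a joint passes its speed limit or range.

ROBOT

A 7-joint arm with a two-finger parallel gripper is mounted at the origin on the work surface. World frame = base frame: x ahead of the robot, y to its left, z up, the work surface at z = 0. Lengths are in m, angles in rad, forces in N, time in s.
With the tool pointing down it reaches from about 0.4 to 0.875 m from the base axis. Payload 19.3 kg.
Tool frame: the origin (TCP) lies midway between the tips of the shut fingers; the grasp point (between the pads) lies 19 mm behind it (bot.grip_point_offset is the distance from the TCP to the grasp point, in m); z points along the fingers, y is the direction in which the jaws open and shut (so a half turn about z gives the same grasp; the last joint's range is limited). The gripper opens to 85 mm and grips with 20 to 120 N. Pads are 22 mm wide; open, the fingers measure 114 mm over their backs; the gripper's body (76 mm by 85 mm) begins 54 mm behind the grasp point. The pads swing forward as they close: fully open they stand 13 mm farther back than shut.
Start: joints at [-0.07, 0.521, -0.036, 1.599, 0.021, 1.021, -0.113], TCP at [0.625, -0, 0.196] pointing down, gripper open.
Joint ranges: [-2.91, 2.91], [-0.3, 2.13], [-1.5, 1.42], [0.17, 2.43], [-1.26, 4.41], [0.16, 1.93], [-2.52, 2.52]. Speed limits (rad/s): [1.89, 1.89, 2.39, 2.39, 3.01, 3.01, 3.01].

INTERFACE

Orientations are given as [roll, pitch, yaw] about the fixed x, y, z axes, in that order (R = Rz(yaw) Ry(pitch) Rx(roll)).
In Python, from workcell import bot, viewer, workorder gives the robot as it stands.
- The arm moves only by the tool move_arm, never from a script. Its argument "plan" is a list of rows, each a list of 6 numbers: the shift along the tool's x, y, z scaled (see below), then the turn, a rotation vector about the tool's x, y, z scaled (see below). A call has 1 to 5 rows; each row shifts and turns the commanded pose from where the row before left it, along the tool's axes as they then stand; what a row does not reach is not made up. The controller multiplies each number of a shift by 0.025 m and each number of a turn by pi rad. A row lasts 1/10 s, in which the tool goes at most 50 mm and 8.59 degrees, less where a joint would pass 70% of its speed; a pose out of reach is approached as far as the arm can. A call with a number of a shift or a turn outside -1 to 1 is refused whole. A call with a gripper value outside its range is refused whole. "claw" is the closure, from -1 (fully open) to 1 (shut), so that 0 is half open, set as the call begins (left out, the last holds). The fingers move at their own pace and stop on an object; "force" is the grip in N (left out, the last holds). Time passes only in rows, so rows that do not move let the fingers close. It gives the time, the measured TCP pose, the force and the opening at its end, in the units of the state.
- bot.observe(): the state, without advancing time (a new reading comes with each control period).
- viewer.grab_frame(name): name is "scene" or "side" or "wrist"; returns the picture (400x640x3 uint8, red, green, blue); there is no depth.
- viewer.camera_info(name): a dict with "K" (3x3 intrinsics, pixels), "R" (3x3) and "t" (3): a world point X has camera coordinates R X + t. Camera axes: x right, y down, z forward; pixel columns grow to the right and rows downward; lengths in m; the calibration is good to about 2 mm. A picture is of the moment at which its call begins: read the wrist's pose just before it. camera_info takes no time and is no camera call; for the wrist camera it gives the pose at the moment of the call.
- workorder.job_done(): hands the job in, once; it reports no verdict.
The state is a dict: "clock": time; "qpos": joint angles; "qd": joint speeds; "joint_efforts": joint torques, N m; "position": TCP position; "tool_rot": TCP orientation; "force": force on the tool from outside, world axes, zero at the start; "moment": the same for the moment, N m; "grip_width": finger opening in m.
Only numpy, scipy, OpenCV 4.12 (cv2) and the standard library are available. Lean on these libraries where they do the work, as an engineer would, in place of code of your own. Each camera call takes 0.05 s, during which the arm holds its last target.

## Working session

There is one attempt and no reset: what is moved stays moved. The work goes in short steps, Python scripts to look and compute and a tool call to move; the robot and the scene stay as the last step left them, time stands still between calls to the robot, and variables do not carry over. Pictures are saved under pics/ and viewed, and the job is handed in when it is done.

Besides the shell and the picture viewer there is one more tool, called after ">>>" in YAML: its name, and indented under it one key for each argument. move_arm: Moves the arm, as the interface text tells. Shifts and turns lie within -1 to 1; 1 stands for 0.025 m of shift or pi rad of turn. Its arguments: {"type":"object","properties":{"plan":{"type":"array","items":{"type":"array","items":{"type":"number"}}},"claw":{"type":"number"},"force":{"type":"number"}},"required":["plan"]}

```bash
ls; mkdir -p pics
python3 - <<'E'
from workcell import bot, viewer, workorder
import cv2
print(bot.observe(), bot.grip_point_offset)
for n in ("scene","side","wrist"):
    c=viewer.camera_info(n); print(n,c)
    im=viewer.grab_frame(n); cv2.imwrite(f"pics/{n}0.png",im[:,:,::-1])
E
```

```text
pics
{'clock': 0.0, 'qpos': array([-0.07017209,  0.52200407, -0.03633054,  1.59999316,  0.02122369,
        1.02109546, -0.11279925]), 'qd': array([ 0.00114609, -0.00049417, -0.00077068,  0.00129246,  0.0007353 ,
        0.00139605, -0.00095875]), 'joint_efforts': array([-4.24098413e-03, -9.27110124e+01,  1.97758444e+00, -3.69928443e+01,
        1.76317629e-02,  8.19846697e-03, -6.58496788e-05]), 'position': array([ 6.24631630e-01, -6.20013090e-05,  1.95837232e-01]), 'tool_rot': array([-3.14048259e+00,  9.77915850e-05,  1.57077408e+00]), 'force': array([ 0.10455857, -0.10686767, -0.59636576]), 'moment': array([-0.0221789 , -0.04047512,  0.01192774]), 'grip_width': 0.08523308441033915} 0.0187
scene {'K': array([[518.22851822,   0.        , 325.52985057],
       [  0.        , 518.22851822, 204.31995796],
       [  0.        ,   0.        ,   1.        ]]), 'R': array([[-0.43937375,  0.89807464,  0.02031402],
       [ 0.49537292,  0.26109666, -0.82851325],
       [-0.74937066, -0.35396395, -0.55960088]]), 't': array([ 0.22504451, -0.2296207 ,  1.51525787])}
side {'K': array([[403.33142449,   0.        , 321.95279987],
       [  0.        , 403.33142449, 204.46224021],
       [  0.        ,   0.        ,   1.        ]]), 'R': array([[-0.88067554, -0.47350583,  0.01424166],
       [-0.31873923,  0.57004817, -0.75726508],
       [ 0.35045099, -0.67144421, -0.65295236]]), 't': array([0.44814917, 0.20498134, 0.75824707])}
wrist {'K': array([[311.99709161,   0.        , 325.65785329],
       [  0.        , 311.99709161, 196.08446532],
       [  0.        ,   0.        ,   1.        ]]), 'R': array([[ 9.99999500e-01, -9.31117722e-04, -3.65151235e-04],
       [-7.73494246e-04, -9.51438503e-01,  3.07837907e-01],
       [-6.34052275e-04, -3.07837471e-01, -9.51438747e-01]]), 't': array([-0.62547171, -0.04017356,  0.37922653])}
```

View pics/scene0.png

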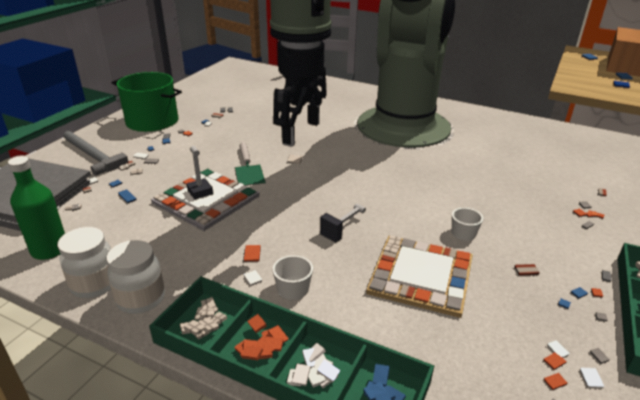

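View pics/side0.png

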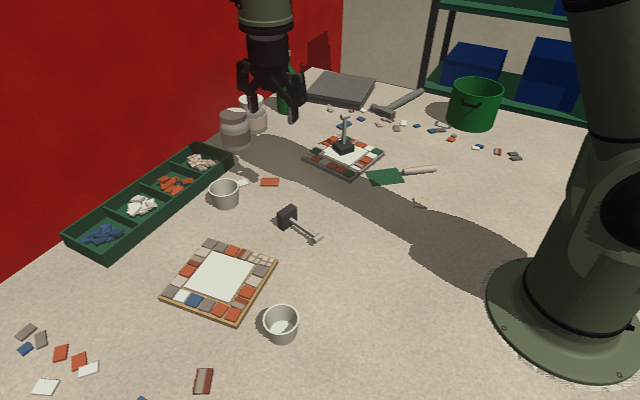

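View pics/wrist0.png

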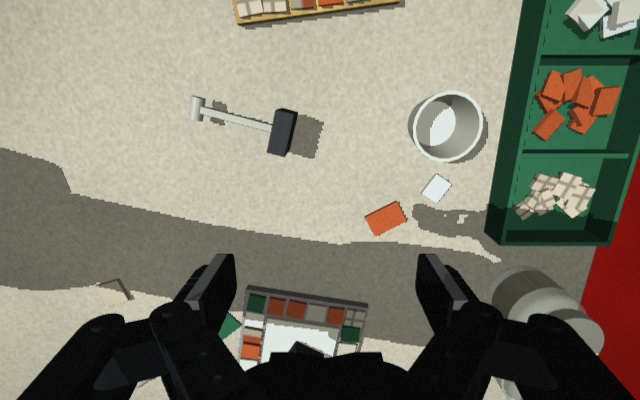

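```bash
cat > h.py <<'E'
import numpy as np, cv2
from workcell import viewer
def ray(n,uv,c=None):
    c=c or viewer.camera_info(n); K,R,t=map(np.array,(c["K"],c["R"],c["t"]))
    d=R.T@np.linalg.solve(K,[uv[0],uv[1],1]); return -R.T@t, d/np.linalg.norm(d)
def plane(n,uv,z,c=None):
    o,d=ray(n,uv,c); return o+d*(z-o[2])/d[2]
def tri(*obs):
    A=np.zeros((3,3));b=np.zeros(3);rs=[ray(*q) for q in obs]
    for o,d in rs:
        P=np.eye(3)-np.outer(d,d);A+=P;b+=P@o
    X=np.linalg.solve(A,b)
    return X,[round(float(np.linalg.norm((np.eye(3)-np.outer(d,d))@(X-o)))*1000,1) for o,d in rs]
E
python3 - <<'E'
from h import *
for n,(x,y,w,h) in dict(scene=(310,190,70,60),side=(265,195,70,60),wrist=(180,85,150,80)).items():
    im=cv2.imread(f"pics/{n}0.png")[y:y+h,x:x+w]
    s=8 if n!="wrist" else 5
    cv2.imwrite(f"pics/{n}_c.png",cv2.resize(im,None,fx=s,fy=s,interpolation=cv2.INTER_NEAREST))
# tile
for n,seed in dict(scene=(423,268),side=(222,274)).items():
    im=cv2.imread(f"pics/{n}0.png"); 
    print(im[seed[1],seed[0]])
    m=np.zeros((402,642),np.uint8); cv2.floodFill(im.copy(),m,seed,255,(22,)*3,(22,)*3,4|(255<<8)|cv2.FLOODFILL_MASK_ONLY|cv2.FLOODFILL_FIXED_RANGE)
    m=m[1:-1,1:-1]; m=cv2.morphologyEx(m,cv2.MORPH_OPEN,np.ones((5,5)))
    c=max(cv2.findContours(m,cv2.RETR_EXTERNAL,cv2.CHAIN_APPROX_NONE)[0],key=cv2.contourArea)
    P=np.array([plane(n,p[0],.02)[:2] for p in c],np.float32)
    print(n,cv2.minAreaRect(P*1000), len(c))
E
```

```text
[219 230 232]
scene ((604.4068603515625, 245.15188598632812), (96.66361236572266, 97.5421142578125), 7.046180248260498) 162
[201 218 215]
side ((604.9706420898438, 246.4329833984375), (97.83932495117188, 98.68894958496094), 7.388420104980469) 155
```

View pics/scene_c.png

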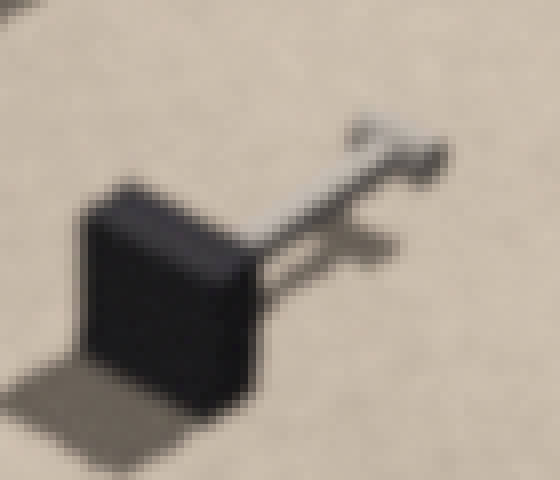

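View pics/side_c.png

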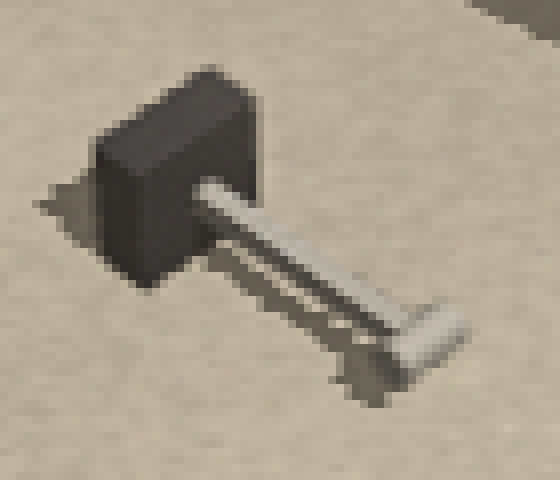

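View pics/wrist_c.png

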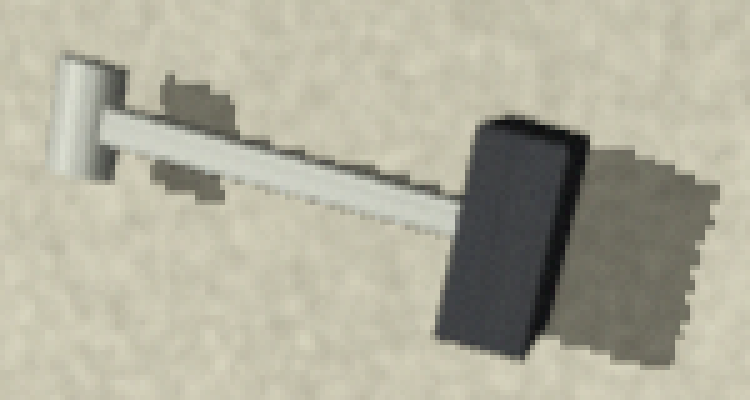

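Run:
```python
from h import *
w,s,d=(197.3,108.6),(359.5,207.8),(318.2,237.7)
print(tri(("wrist",w),("scene",s),("side",d)),tri(("wrist",w),("side",d)))
for n,p in (("wrist",w),("scene",s),("side",d)): print(n,plane(n,p,.023))
# stem direction on wrist: stem top at z~.027: pixels near pin and near foot
a=plane("wrist",(180+112/5,85+128/5),.027);b=plane("wrist",(180+455/5,85+217/5),.027);v=a-b
print(a,b,np.degrees(np.arctan2(v[1],v[0])))
# foot top face corners z=.046
c=[plane("wrist",(180+x/5,85+y/5),.046) for x,y in((480,122),(585,135),(525,355),(437,335))]
c=np.array(c);print(c, c.mean(0)); e=c[0]-c[3]+c[1]-c[2]; print(np.degrees(np.arctan2(e[1],e[0])))
# parked weight: foot underside z=.02
print("parked", plane("scene",(200,188),.04),plane("side",(344,148),.04))
```

```text
(array([0.48408573, 0.06537243, 0.02225009]), [2.6, 2.1, 0.9]) (array([0.48484279, 0.06363106, 0.01918285]), [0.6, 0.6])
wrist [0.48684556 0.06422097 0.023     ]
scene [0.48217046 0.06636283 0.023     ]
side [0.48273793 0.06634809 0.023     ]
[0.49363087 0.0623091  0.027     ] [0.5660662  0.04352295 0.027     ] 165.4606357612237
[[0.5754303  0.06426917 0.046     ]
 [0.5965841  0.06170882 0.046     ]
 [0.5825768  0.01672938 0.046     ]
 [0.56420839 0.02099836 0.046     ]] [0.5796999  0.04092643 0.046     ]
74.04569110385768
parked [ 0.59821766 -0.26595571  0.04      ] [ 0.57791325 -0.25486616  0.04      ]
```

>>> move_arm:
  plan:
    - [0,0,0.2,0,0,-0.0463]
    - [0,0,0.2,0,0,-0.0463]
    - [0,0,0.2,0,0,-0.0463]
    - [0,0,0.2,0,0,-0.0463]
    - [0,0,0.2,0,0,-0.0463]
  claw: -1

```text
clock: 0.65
position: [0.6248, -0.0, 0.1709]
tool_rot: [-3.141, -0.0, 2.304]
force: [0.5, -0.3, 0.2]
grip_width: 0.0853
```

>>> move_arm:
  plan:
    - [0,0,0.2,0,0,-0.0463]
    - [0,0,0.2,0,0,-0.0463]
    - [0,0,0.2,0,0,-0.0463]
    - [0,0,0.2,0,0,-0.0463]
    - [0,0,0,0,0,0]

```text
clock: 1.15
position: [0.6245, -0.0003, 0.1505]
tool_rot: [-3.141, -0.002, 2.882]
force: [0.1, 1.0, -1.0]
grip_width: 0.0859
```

```bash
cat >> h.py <<'E'
from scipy.spatial.transform import Rotation as Ro
def shift(target):
    from workcell import bot
    s=bot.observe(); R=Ro.from_euler('xyz',s["tool_rot"]).as_matrix()
    print("pos",s["position"].round(4),"t",s["clock"],"w",s["grip_width"],"F",s["force"].round(2),"q",s["qpos"].round(2))
    print("tool x,y,z axes:\n",R.T.round(3))
    print("units", (R.T@(np.array(target)-s["position"])/0.025).round(3))
E
python3 - <<'E'
from h import *
shift((.486,.065,.15))
E
```

```text
pos [ 6.245e-01 -3.000e-04  1.505e-01] t 1.15 w 0.0858615414218534 F [ 0.08  1.02 -0.96] q [ 0.14  0.59 -0.35  1.63  0.23  0.96  1.02]
tool x,y,z axes:
 [[-0.967  0.256  0.002]
 [ 0.256  0.967 -0.   ]
 [-0.002  0.    -1.   ]]
units [6.023 1.104 0.03 ]
```

>>> move_arm:
  plan:
    - [0.75,0.138,0,0,0,0]
    - [0.75,0.138,0,0,0,0]
    - [0.75,0.138,0,0,0,0]
    - [0.75,0.138,0,0,0,0]
    - [0.75,0.138,0,0,0,0]

```text
clock: 1.65
position: [0.5382, 0.0412, 0.1516]
tool_rot: [3.142, 0.0, 2.875]
force: [-0.8, 0.0, -0.4]
grip_width: 0.085
```

>>> move_arm:
  plan:
    - [0.75,0.138,0,0,0,0]
    - [0.75,0.138,0,0,0,0]
    - [0.77,0.138,0,0,0,0]
    - [0,0,0,0,0,0]
    - [0,0,0,0,0,0]

```text
clock: 2.15
position: [0.4871, 0.0656, 0.1518]
tool_rot: [3.141, 0.001, 2.877]
force: [0.4, -0.1, -0.7]
grip_width: 0.0858
```

Run:
```python
from h import *
shift((.486,.065,.09))
c=viewer.camera_info("wrist");np.savez("w1.npz",**c)
cv2.imwrite("pics/wrist1.png",viewer.grab_frame("wrist")[:,:,::-1])
```

```text
pos [0.4871 0.0656 0.1518] t 2.15 w 0.08577808381657281 F [ 0.36 -0.09 -0.7 ] q [ 0.06  0.39 -0.4   1.98  0.21  0.81  0.85]
tool x,y,z axes:
 [[-0.965  0.262 -0.001]
 [ 0.262  0.965  0.   ]
 [ 0.001 -0.    -1.   ]]
units [ 0.039 -0.034  2.471]
```

View pics/wrist1.png

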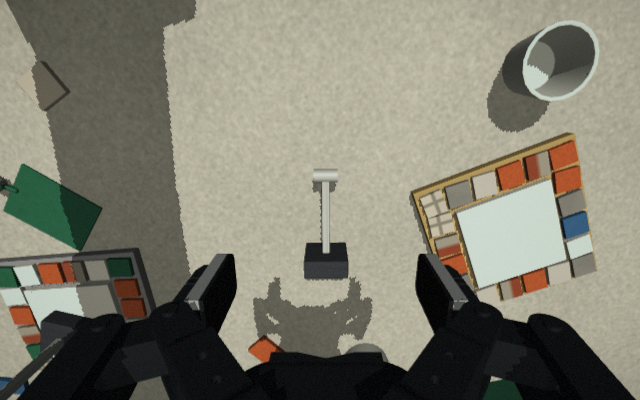

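Run:
```python
from h import *
c=dict(np.load("w1.npz"))
im=cv2.imread("pics/wrist1.png")[155:285,285:365]
cv2.imwrite("pics/w1c.png",cv2.resize(im,None,fx=4.5,fy=4.5,interpolation=cv2.INTER_NEAREST))
L=plane("wrist",(313,175),.023,c);R_=plane("wrist",(337.5,175),.023,c)
print(L,R_,(L+R_)/2,np.linalg.norm(L-R_))
m=plane("wrist",(325.3,175.5),.023,c); f=plane("wrist",(325.8,240),.023,c);v=m-f
print(m,np.degrees(np.arctan2(v[1],v[0])))
im=cv2.imread("pics/wrist1.png");seed=(510,230)
mk=np.zeros((402,642),np.uint8); cv2.floodFill(im.copy(),mk,seed,255,(22,)*3,(22,)*3,4|(255<<8)|cv2.FLOODFILL_MASK_ONLY|cv2.FLOODFILL_FIXED_RANGE)
mk=cv2.morphologyEx(mk[1:-1,1:-1],cv2.MORPH_OPEN,np.ones((5,5)))
ct=max(cv2.findContours(mk,cv2.RETR_EXTERNAL,cv2.CHAIN_APPROX_NONE)[0],key=cv2.contourArea)
P=np.array([plane("wrist",p[0],.02,c)[:2] for p in ct],np.float32);print(cv2.minAreaRect(P*1000))
```

```text
[0.48256156 0.05279249 0.023     ] [0.48903532 0.07662546 0.023     ] [0.48579844 0.06470897 0.023     ] 0.024696554919028748
[0.48631225 0.06462211 0.023     ] 165.18977167771888
((605.8681640625, 242.41856384277344), (98.14325714111328, 98.0250473022461), 7.032425403594971)
```

View pics/w1c.png

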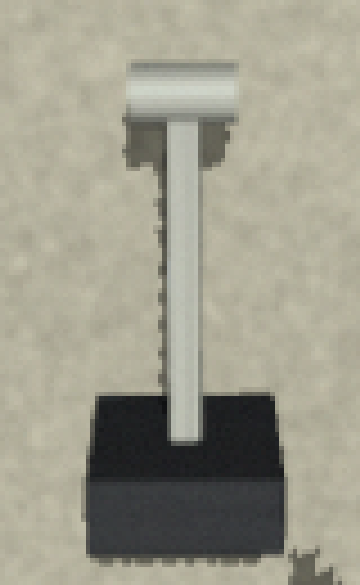

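>>> move_arm:
  plan:
    - [0.04,-0.035,0.9,0,0,0]
    - [0,0,0.9,0,0,0]
    - [0,0,0.9,0,0,0]
    - [0,0,0.9,0,0,0]
    - [0,0,0.9,0,0,0]
  force: 60

```text
clock: 2.7
position: [0.4862, 0.0645, 0.0379]
tool_rot: [-3.142, 0.0, 2.877]
force: [0.3, 0.3, -0.2]
grip_width: 0.0855
```

>>> move_arm:
  plan:
    - [0,0,0.6,0,0,0]
    - [0,0,0.4,0,0,0]
    - [0,0,0,0,0,0]
    - [0,0,0,0,0,0]

```text
clock: 3.1
position: [0.486, 0.065, 0.0142]
tool_rot: [3.142, 0.0, 2.879]
force: [0.2, -0.3, 0.1]
grip_width: 0.0849
```

Run:
```python
from h import *
shift((.486,.0648,.006))
```

```text
pos [0.486  0.065  0.0142] t 3.1 w 0.08493880837731274 F [ 0.15 -0.29  0.12] q [-0.03  0.62 -0.29  2.07  0.36  0.5   0.72]
tool x,y,z axes:
 [[-0.966  0.259 -0.   ]
 [ 0.259  0.966  0.   ]
 [ 0.    -0.    -1.   ]]
units [-0.003 -0.006  0.329]
```

>>> move_arm:
  plan:
    - [0,0,0.3,0,0,0]
    - [0,0,0,0,0,0]

```text
clock: 3.3
position: [0.4856, 0.0649, 0.0062]
tool_rot: [3.142, 0.0, 2.88]
force: [-0.4, -0.1, -0.5]
grip_width: 0.0852
```

>>> move_arm:
  plan:
    - [0,0,0,0,0,0]
    - [0,0,0,0,0,0]
    - [0,0,0,0,0,0]
    - [0,0,0,0,0,0]
    - [0,0,0,0,0,0]
  claw: 1
  force: 60

```text
clock: 3.8
position: [0.4856, 0.065, 0.0065]
tool_rot: [3.142, 0.0, 2.88]
force: [-0.8, 0.8, 0.1]
grip_width: 0.0124
```

>>> move_arm:
  plan:
    - [0,0,0,0,0,0]
    - [0,0,0,0,0,0]
    - [0,0,0,0,0,0]
    - [0,0,0,0,0,0]
    - [0,0,0,0,0,0]

```text
clock: 4.3
position: [0.4856, 0.065, 0.0064]
tool_rot: [3.142, 0.0, 2.88]
force: [-0.3, 0.4, 0.9]
grip_width: 0.0004
```

Run:
```python
from h import *
shift((.486,.0648,.006))
for n in ("wrist","side"): cv2.imwrite(f"pics/{n}2.png",viewer.grab_frame(n)[:,:,::-1])
```

```text
pos [0.4856 0.065  0.0064] t 4.3 w 0.00035135587482166376 F [-0.25  0.38  0.89] q [-0.04  0.63 -0.28  2.07  0.36  0.48  0.71]
tool x,y,z axes:
 [[-0.966  0.259 -0.   ]
 [ 0.259  0.966  0.   ]
 [ 0.     0.    -1.   ]]
units [-0.018 -0.004  0.016]
```

View pics/wrist2.png

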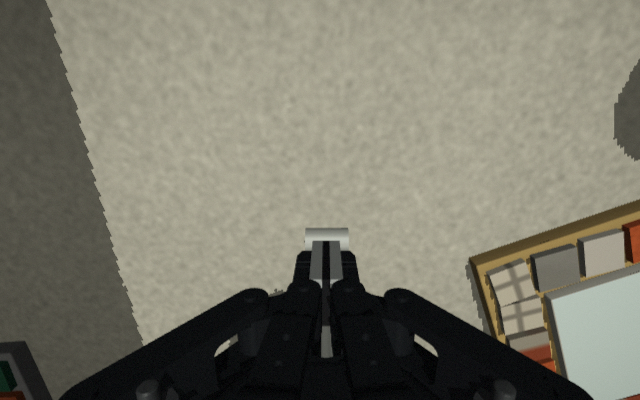

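View pics/side2.png

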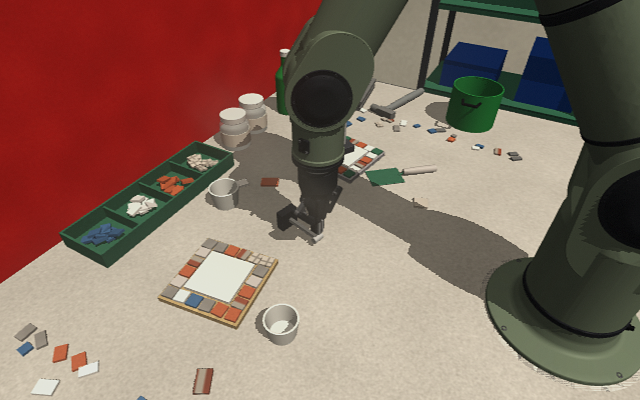

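Run:
```python
from h import *
im=cv2.imread("pics/wrist2.png")[215:380,245:405]
cv2.imwrite("pics/w2c.png",cv2.resize(im,None,fx=4,fy=3.6,interpolation=cv2.INTER_CUBIC))
im=cv2.imread("pics/side2.png")[150:250,260:360]
cv2.imwrite("pics/s2c.png",cv2.resize(im,None,fx=6,fy=6,interpolation=cv2.INTER_CUBIC))
L=plane("wrist",(305,235),.023);R_=plane("wrist",(349,235),.023)
print(L,R_,(L+R_)/2,np.linalg.norm(L-R_))
c=viewer.camera_info("wrist");print(-c["R"].T@c["t"])
# project expected points
for X in ([.486,.0648,.023],[.4856,.065,.0064],[.4856,.065,.025]):
    p=c["K"]@(c["R"]@X+c["t"]);print(X,p[:2]/p[2])
```

```text
[0.47983053 0.05395965 0.023     ] [0.486241  0.0778867 0.023    ] [0.48303577 0.06592317 0.023     ] 0.02477091168095967
[0.41073638 0.08489566 0.18345423]
[0.486, 0.0648, 0.023] [326.43296594 240.08951123]
[0.4856, 0.065, 0.0064] [326.56567049 227.56329932]
[0.4856, 0.065, 0.025] [326.59481448 240.95467814]
```

View pics/w2c.png

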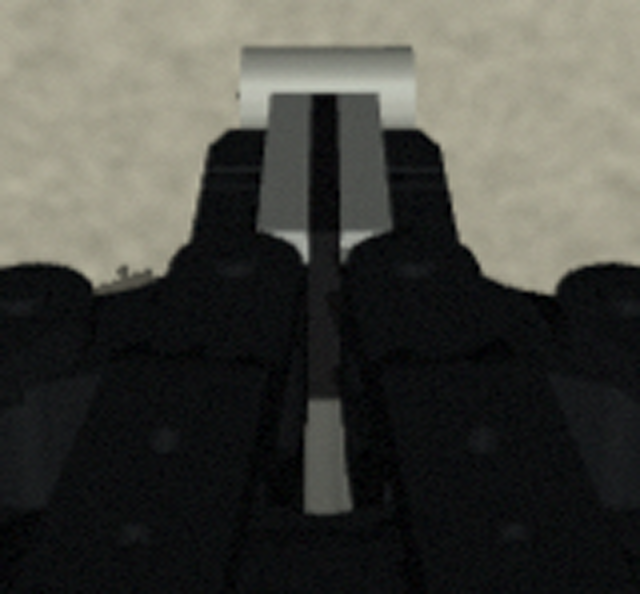

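View pics/s2c.png

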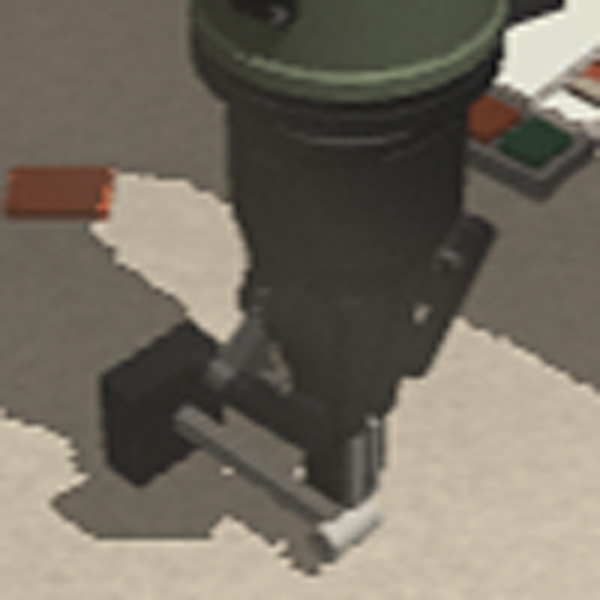

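```bash
python3 - <<'E'
from h import *
from workcell import bot
s=bot.observe();R=Ro.from_euler('xyz',s["tool_rot"]).as_matrix()
c=viewer.camera_info("wrist")
for dx in (-.011,0,.011):
  for dz in (0,-.01,-.019,-.03,-.04):
    X=s["position"]+R@[dx,0,dz];p=c["K"]@(c["R"]@X+c["t"]);
    c2=viewer.camera_info("side");p2=c2["K"]@(c2["R"]@X+c2["t"]);print(dx,dz,(p[:2]/p[2]).round(1),(p2[:2]/p2[2]).round(1))
E
python3 - <<'E'
import cv2
im=cv2.imread("pics/side2.png")[205:250,295:340]
im=cv2.convertScaleAbs(im,alpha=1.6,beta=20)
cv2.imwrite("pics/s2d.png",cv2.resize(im,None,fx=13,fy=13,interpolation=cv2.INTER_NEAREST))
E
```

```text
-0.011 0 [326.6 243.7] [313.7 239.7]
-0.011 -0.01 [326.6 251.2] [313.7 236.5]
-0.011 -0.019 [326.6 258.7] [313.7 233.6]
-0.011 -0.03 [326.6 269. ] [313.7 229.9]
-0.011 -0.04 [326.7 279.4] [313.7 226.6]
0 0 [326.6 227.5] [317.3 242.2]
0 -0.01 [326.6 234.4] [317.3 239. ]
0 -0.019 [326.6 241.2] [317.4 236.1]
0 -0.03 [326.6 250.5] [317.4 232.4]
0 -0.04 [326.7 260.1] [317.4 229.1]
0.011 0 [326.6 210.8] [321.  244.8]
0.011 -0.01 [326.6 216.9] [321.  241.6]
0.011 -0.019 [326.6 223. ] [321.1 238.6]
0.011 -0.03 [326.6 231.3] [321.1 235. ]
0.011 -0.04 [326.7 239.9] [321.2 231.6]
```

View pics/s2d.png

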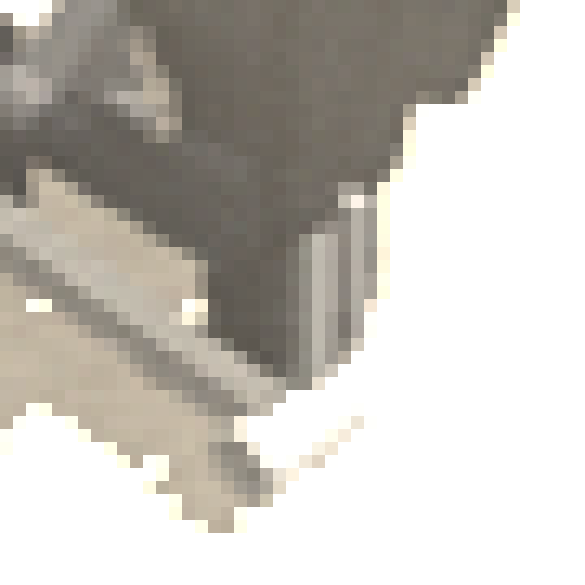

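>>> move_arm:
  plan:
    - [0,0,-0.8,0,0,0]
    - [0,0,-0.8,0,0,0]
    - [0,0,-0.8,0,0,0]
    - [0,0,0,0,0,0]
    - [0,0,0,0,0,0]

```text
clock: 4.9
position: [0.4857, 0.0649, 0.0665]
tool_rot: [3.141, 0.001, 2.88]
force: [-0.6, 0.0, 0.2]
grip_width: 0.0003
```

Run:
```python
from h import *
shift((.486,.0648,.006))
from workcell import bot
s=bot.observe();R=Ro.from_euler('xyz',s["tool_rot"]).as_matrix()
ims=[]
for n in ("scene","side","wrist"):
    c=viewer.camera_info(n); im=viewer.grab_frame(n)[:,:,::-1].copy()
    cv2.imwrite(f"pics/{n}3.png",im)
    for dz in (0,-.019,-.04):
        X=s["position"]+R@[0,0,dz];p=c["K"]@(c["R"]@X+c["t"]);p=p[:2]/p[2];print(n,dz,p.round(1))
        if dz==0:p0=p
        cv2.circle(im,tuple(int(v) for v in p.round()),0,(0,0,255) if dz==0 else (0,255,0),-1)
    x,y=(p0-[40,60]).astype(int); ims.append(cv2.resize(im[y:y+90,x:x+80],None,fx=5,fy=5,interpolation=cv2.INTER_NEAREST))
cv2.imwrite("pics/m3.png",cv2.resize(np.hstack(ims),(800,300)))
cv2.imwrite("pics/m3s.png",np.hstack(ims[:2]))
```

```text
pos [0.4857 0.0649 0.0665] t 4.9 w 0.00032461053451815627 F [-0.63  0.05  0.16] q [ 0.01  0.53 -0.35  2.05  0.3   0.62  0.77]
tool x,y,z axes:
 [[-0.966  0.259 -0.001]
 [ 0.259  0.966  0.   ]
 [ 0.001  0.    -1.   ]]
units [-9.00e-03 -1.00e-03  2.42e+00]
scene 0 [359.4 191.4]
scene -0.019 [359.9 183.7]
scene -0.04 [360.5 175.1]
side 0 [317.4 222.1]
side -0.019 [317.5 215.4]
side -0.04 [317.6 207.7]
wrist 0 [326.8 228.8]
wrist -0.019 [326.8 242.6]
wrist -0.04 [326.8 261.7]
```

View pics/m3s.png

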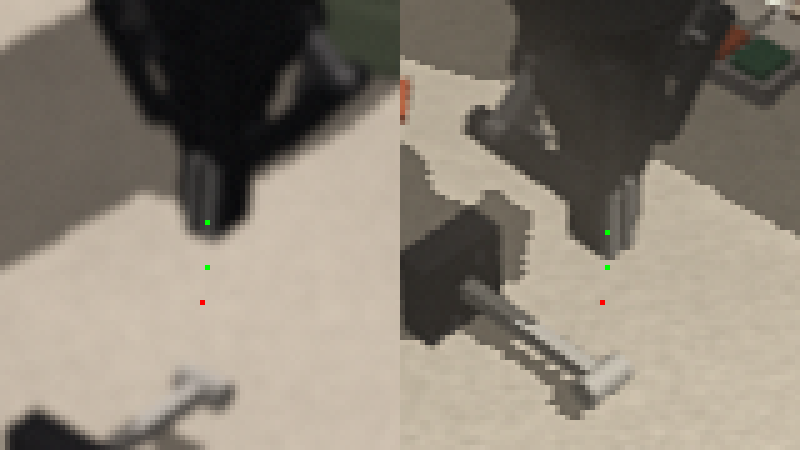

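View pics/wrist3.png

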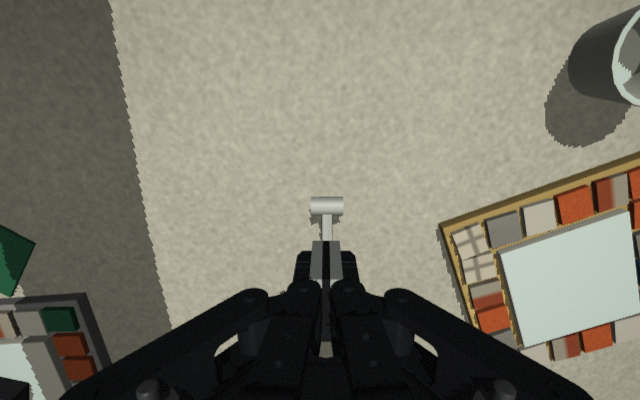

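>>> move_arm:
  plan:
    - [0.7,0,0,0,0,0]
    - [0.7,0,0.7,0,0,0]
    - [0.3,0,0.8,0,0,0]
    - [0,0,0.8,0,0,0]
    - [0,0,0,0,0,0]

```text
clock: 5.55
position: [0.4428, 0.0759, 0.0068]
tool_rot: [-3.14, -0.004, 2.881]
force: [-0.6, -1.0, 0.8]
grip_width: -0.0004
```

Run:
```python
from h import *
shift((.486,.0648,.006))
cv2.imwrite("pics/side4.png",viewer.grab_frame("side")[:,:,::-1])
im=cv2.imread("pics/side4.png")[170:270,280:380]
cv2.imwrite("pics/s4c.png",cv2.resize(im,None,fx=6,fy=6,interpolation=cv2.INTER_NEAREST))
```

```text
pos [0.4428 0.0759 0.0068] t 5.55 w -0.0004397377703727491 F [-0.64 -0.97  0.82] q [-0.09  0.59 -0.28  2.17  0.38  0.43  0.64]
tool x,y,z axes:
 [[-0.966  0.258  0.004]
 [ 0.258  0.966 -0.002]
 [-0.004 -0.001 -1.   ]]
units [-1.783  0.015  0.028]
```

View pics/s4c.png

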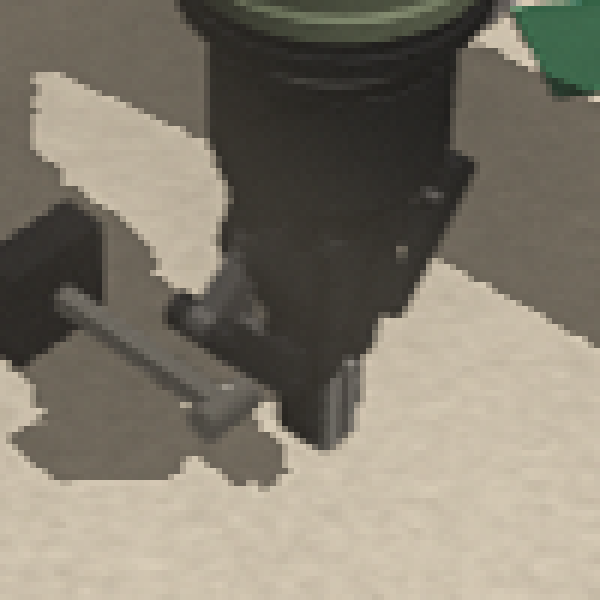

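>>> move_arm:
  plan:
    - [0,0,0.4,0,0,0]
    - [0,0,0.2,0,0,0]
    - [0,0,0,0,0,0]

```text
clock: 5.9
position: [0.4444, 0.0759, -0.0065]
tool_rot: [-3.141, -0.0, 2.88]
force: [0.0, 0.4, -0.7]
grip_width: -0.0002
```

>>> move_arm:
  plan:
    - [0,0,0.08,0,0,0]
    - [0,0,0.0,0,0,0]

```text
clock: 6.1
position: [0.4446, 0.076, -0.008]
tool_rot: [3.142, 0.0, 2.88]
force: [0.3, -0.2, 0.4]
grip_width: 0.0001
```

>>> move_arm:
  plan:
    - [0,0,0.08,0,0,0]
    - [0,0,0.0,0,0,0]

```text
clock: 6.3
position: [0.4445, 0.076, -0.0102]
tool_rot: [3.142, -0.0, 2.88]
force: [0.1, -0.0, -0.0]
grip_width: 0.0003
```

>>> move_arm:
  plan:
    - [0,0,0.2,0,0,0]
    - [0,0,0.0,0,0,0]

```text
clock: 6.5
position: [0.4443, 0.076, -0.0156]
tool_rot: [-3.141, -0.0, 2.88]
force: [0.1, 0.2, 0.3]
grip_width: 0.0003
```

>>> move_arm:
  plan:
    - [0,0,0.16,0,0,0]
    - [0,0,0.0,0,0,0]

```text
clock: 6.7
position: [0.4443, 0.076, -0.0195]
tool_rot: [-3.141, -0.001, 2.88]
force: [0.8, -0.8, -0.7]
grip_width: -0.0002
```

>>> move_arm:
  plan:
    - [0,0,0.1,0,0,0]
    - [0,0,0.0,0,0,0]

```text
clock: 6.9
position: [0.4444, 0.076, -0.0218]
tool_rot: [-3.141, -0.0, 2.88]
force: [0.9, -0.9, -0.4]
grip_width: 0.0004
```

>>> move_arm:
  plan:
    - [0,0,0.08,0,0,0]
    - [0,0,0.0,0,0,0]

```text
clock: 7.1
position: [0.4445, 0.076, -0.0238]
tool_rot: [-3.142, -0.0, 2.88]
force: [0.2, 0.1, -0.9]
grip_width: 0.0001
```

>>> move_arm:
  plan:
    - [0,0,0.06,0,0,0]
    - [0,0,0.0,0,0,0]

```text
clock: 7.3
position: [0.4444, 0.076, -0.0252]
tool_rot: [-3.141, -0.0, 2.88]
force: [0.3, 0.0, 0.2]
grip_width: 0.0004
```

>>> move_arm:
  plan:
    - [0,0,0.06,0,0,0]
    - [0,0,0.0,0,0,0]

```text
clock: 7.5
position: [0.4445, 0.076, -0.0267]
tool_rot: [-3.142, -0.0, 2.88]
force: [0.1, -0.1, -0.8]
grip_width: 0.0001
```

>>> move_arm:
  plan:
    - [0,0,0.05,0,0,0]
    - [0,0,0.0,0,0,0]

```text
clock: 7.7
position: [0.4445, 0.076, -0.028]
tool_rot: [-3.142, -0.0, 2.88]
force: [-0.1, 0.5, -0.2]
grip_width: -0.0002
```

>>> move_arm:
  plan:
    - [0,0,0.05,0,0,0]
    - [0,0,0.0,0,0,0]

```text
clock: 7.9
position: [0.4445, 0.076, -0.0292]
tool_rot: [-3.142, -0.0, 2.88]
force: [0.2, 0.4, 0.4]
grip_width: -0.0001
```

Run:
```python
from h import *
shift((.486,.0648,.006))
im=viewer.grab_frame("side")[:,:,::-1];cv2.imwrite("pics/side5.png",im)
im=im[170:270,280:380]
cv2.imwrite("pics/s5c.png",cv2.resize(im,None,fx=6,fy=6,interpolation=cv2.INTER_NEAREST))
```

```text
pos [ 0.4445  0.076  -0.0292] t 7.9 w -7.657545857365284e-05 F [0.19 0.41 0.38] q [-0.13  0.67 -0.22  2.18  0.42  0.33  0.6 ]
tool x,y,z axes:
 [[-0.966  0.259  0.   ]
 [ 0.259  0.966 -0.   ]
 [-0.    -0.    -1.   ]]
units [-1.72  -0.002 -1.409]
```

View pics/s5c.png

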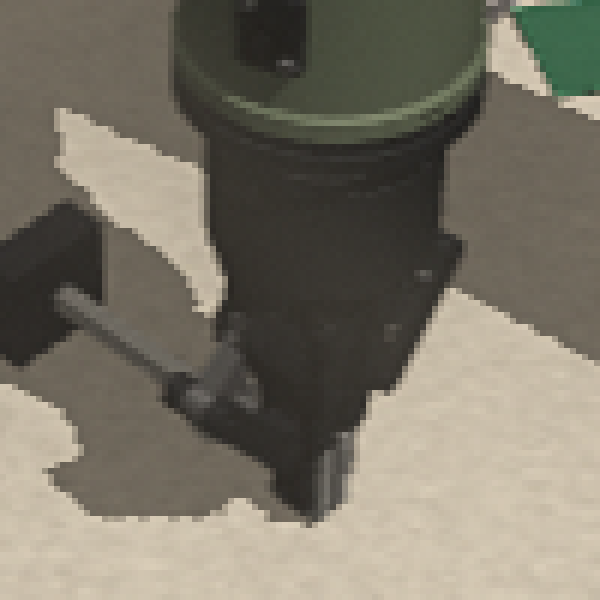

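>>> move_arm:
  plan:
    - [0,0,0.05,0,0,0]
    - [0,0,0.0,0,0,0]

```text
clock: 8.15
position: [0.4444, 0.076, -0.0305]
tool_rot: [-3.142, -0.0, 2.88]
force: [0.6, -0.2, -0.0]
grip_width: 0.0001
```

>>> move_arm:
  plan:
    - [0,0,0.05,0,0,0]
    - [0,0,0.0,0,0,0]

```text
clock: 8.35
position: [0.4444, 0.076, -0.0317]
tool_rot: [-3.141, -0.0, 2.88]
force: [0.3, -0.4, -0.7]
grip_width: 0.0003
```

>>> move_arm:
  plan:
    - [0,0,0.05,0,0,0]
    - [0,0,0.0,0,0,0]

```text
clock: 8.55
position: [0.4445, 0.076, -0.033]
tool_rot: [-3.142, -0.0, 2.88]
force: [-0.5, -0.4, 0.1]
grip_width: -0.0003
```

Run:
```python
from h import *
from workcell import bot
shift((.486,.0648,.006))
print(plane("side",(333.3,257.2),0), plane("side",(333.3,257.2),0.005))
```

```text
pos [ 0.4445  0.076  -0.033 ] t 8.55 w -0.0002991190565821866 F [-0.46 -0.42  0.06] q [-0.14  0.68 -0.21  2.18  0.43  0.33  0.6 ]
tool x,y,z axes:
 [[-0.966  0.259  0.   ]
 [ 0.259  0.966 -0.   ]
 [-0.    -0.    -1.   ]]
units [-1.721 -0.002 -1.56 ]
[0.4376096  0.08162986 0.        ] [0.43572023 0.08568956 0.005     ]
```

>>> move_arm:
  plan:
    - [0,0,0.06,0,0,0]
    - [0,0,0.0,0,0,0]

```text
clock: 8.75
position: [0.4444, 0.076, -0.0345]
tool_rot: [-3.142, -0.0, 2.88]
force: [-0.6, 0.4, 0.0]
grip_width: 0.0002
```

>>> move_arm:
  plan:
    - [0,0,0.06,0,0,0]
    - [0,0,0.0,0,0,0]

```text
clock: 8.95
position: [0.4446, 0.076, -0.035]
tool_rot: [-3.141, 0.001, 2.88]
force: [-6.2, -0.6, 33.3]
grip_width: 0.0001
```

>>> move_arm:
  plan:
    - [0,0,0.06,0,0,0]
    - [0,0,0.0,0,0,0]

```text
clock: 9.15
position: [0.4447, 0.076, -0.0352]
tool_rot: [-3.141, 0.002, 2.88]
force: [-17.5, -1.6, 81.0]
grip_width: 0.0002
```

Run:
```python
from h import *
im=viewer.grab_frame("side")[:,:,::-1];cv2.imwrite("pics/side6.png",im)
im=im[170:270,280:380]
cv2.imwrite("pics/s6c.png",cv2.resize(im,None,fx=6,fy=6,interpolation=cv2.INTER_NEAREST))
```

```text
(no output)
```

View pics/s6c.png

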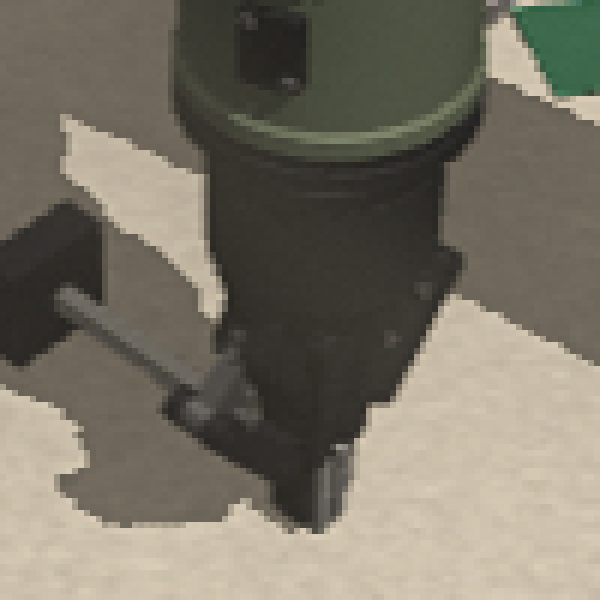

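>>> move_arm:
  plan:
    - [0,0,-0.4,0,0,0]
    - [0,0,-0.9,0,0,0]
    - [0,0,-0.9,0,0,0]
    - [0,0,-0.6,0,0,0]
    - [0,0,0,0,0,0]
  claw: -1

```text
clock: 9.7
position: [0.4456, 0.076, 0.0342]
tool_rot: [3.14, 0.003, 2.879]
force: [0.2, 0.2, -0.5]
grip_width: 0.0722
```

Run:
```python
from h import *
shift((.486,.0648,-.0295))
```

```text
pos [0.4456 0.076  0.0342] t 9.7 w 0.07220823042020275 F [ 0.19  0.2  -0.5 ] q [-0.05  0.54 -0.32  2.16  0.35  0.49  0.67]
tool x,y,z axes:
 [[-0.966  0.259 -0.003]
 [ 0.259  0.966  0.001]
 [ 0.003  0.001 -1.   ]]
units [-1.673 -0.018  2.551]
```

>>> move_arm:
  plan:
    - [-0.6,0,0,0,0,0]
    - [-0.6,0,0,0,0,0]
    - [-0.43,-0.02,0,0,0,0]
    - [0,0,0,0,0,0]
    - [0,0,0,0,0,0]

```text
clock: 10.2
position: [0.483, 0.065, 0.0321]
tool_rot: [-3.141, -0.001, 2.88]
force: [-0.2, -0.8, 0.7]
grip_width: 0.0854
```

Run:
```python
from h import *
shift((.486,.0648,-.0295))
c=viewer.camera_info("wrist");np.savez("w7.npz",**c)
cv2.imwrite("pics/wrist7.png",viewer.grab_frame("wrist")[:,:,::-1])
```

```text
pos [0.483  0.065  0.0321] t 10.2 w 0.08542966171260734 F [-0.19 -0.81  0.65] q [-0.01  0.58 -0.32  2.07  0.34  0.54  0.73]
tool x,y,z axes:
 [[-0.966  0.259  0.001]
 [ 0.259  0.966 -0.   ]
 [-0.001 -0.    -1.   ]]
units [-0.12   0.024  2.465]
```

View pics/wrist7.png

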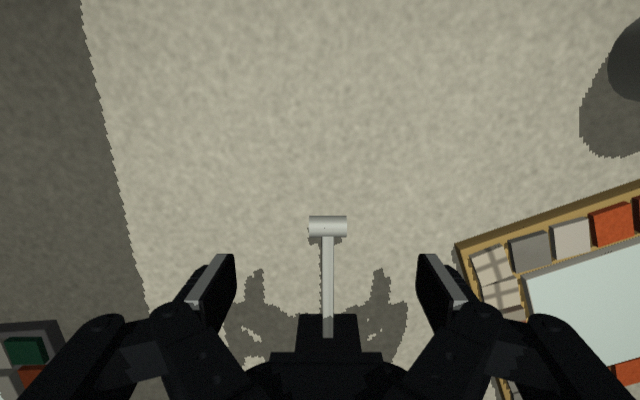

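>>> move_arm:
  plan:
    - [-0.06,0.024,0.6,0,0,0]
    - [0,0,0.6,0,0,0]
    - [0,0,0.6,0,0,0]
    - [0,0,0.4,0,0,0]
    - [0,0,0,0,0,0]

```text
clock: 10.75
position: [0.4843, 0.0653, -0.0233]
tool_rot: [-3.141, -0.002, 2.881]
force: [0.3, 0.4, -0.0]
grip_width: 0.0853
```

Run:
```python
from h import *
shift((.486,.0648,-.0295))
```

```text
pos [ 0.4843  0.0653 -0.0233] t 10.75 w 0.08531925169678861 F [ 0.31  0.4  -0.03] q [-0.06  0.69 -0.26  2.08  0.41  0.42  0.67]
tool x,y,z axes:
 [[-0.966  0.258  0.002]
 [ 0.258  0.966 -0.001]
 [-0.002 -0.    -1.   ]]
units [-0.073 -0.001  0.248]
```

>>> move_arm:
  plan:
    - [0,0,0.2,0,0,0]
    - [0,0,0,0,0,0]

```text
clock: 10.95
position: [0.4853, 0.0652, -0.0273]
tool_rot: [3.142, 0.0, 2.88]
force: [-0.2, -0.2, -0.2]
grip_width: 0.0854
```

>>> move_arm:
  plan:
    - [0,0,0,0,0,0]
    - [0,0,0,0,0,0]
    - [0,0,0,0,0,0]
    - [0,0,0,0,0,0]
    - [0,0,0,0,0,0]
  claw: 1
  force: 60

```text
clock: 11.45
position: [0.4854, 0.0651, -0.0273]
tool_rot: [3.142, 0.0, 2.88]
force: [0.0, -0.1, 0.1]
grip_width: 0.0225
```

Run:
```python
from h import *
shift((.486,.0648,-.0295))
im=viewer.grab_frame("wrist")[:,:,::-1];cv2.imwrite("pics/wrist8.png",im)
im=im[200:380,245:405]
cv2.imwrite("pics/w8c.png",cv2.resize(im,None,fx=3.3,fy=3.3,interpolation=cv2.INTER_CUBIC))
```

```text
pos [ 0.4854  0.0651 -0.0273] t 11.45 w 0.022504590827720754 F [ 0.02 -0.08  0.1 ] q [-0.06  0.7  -0.25  2.08  0.41  0.41  0.67]
tool x,y,z axes:
 [[-0.966  0.259 -0.   ]
 [ 0.259  0.966  0.   ]
 [ 0.     0.    -1.   ]]
units [-0.027 -0.007  0.089]
```

View pics/w8c.png

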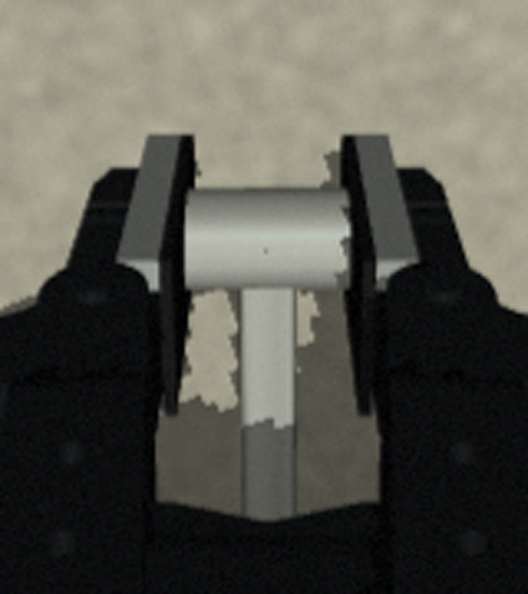

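>>> move_arm:
  plan:
    - [0,0,0,0,0,0]
    - [0,0,0,0,0,0]
    - [0,0,-0.1,0,0,0]
    - [0,0,-0.2,0,0,0]
    - [0,0,-0.3,0,0,0]

```text
clock: 12.0
position: [0.4848, 0.0651, -0.0122]
tool_rot: [-3.141, -0.001, 2.88]
force: [-0.6, 0.6, -3.4]
grip_width: 0.0224
```

>>> move_arm:
  plan:
    - [0,0,-0.4,0,0,0]
    - [0,0,-0.5,0,0,0]
    - [0,0,-0.5,0,0,0]
    - [0,0,-0.5,0,0,0]
    - [0,0,-0.5,0,0,0]

```text
clock: 12.5
position: [0.4854, 0.0651, 0.049]
tool_rot: [3.141, 0.0, 2.88]
force: [-0.3, -0.2, -2.9]
grip_width: 0.0226
```

>>> move_arm:
  plan:
    - [0,0,-0.5,0,0,0]
    - [0,0,-0.5,0,0,0]
    - [0,0,-0.5,0,0,0]
    - [0,0,-0.5,0,0,0]
    - [0,0,-0.5,0,0,0]

```text
clock: 13.0
position: [0.4853, 0.0651, 0.1112]
tool_rot: [-3.142, -0.0, 2.88]
force: [1.2, -0.5, -3.5]
grip_width: 0.0223
```

>>> move_arm:
  plan:
    - [0,0,-0.5,0,0,0]
    - [0,0,-0.5,0,0,0]
    - [0,0,-0.4,0,0,0]
    - [0,0,-0.2,0,0,0]
    - [0,0,0,0,0,0]

```text
clock: 13.5
position: [0.4857, 0.0652, 0.1507]
tool_rot: [3.141, 0.001, 2.88]
force: [-0.1, 0.1, -4.6]
grip_width: 0.0226
```

Run:
```python
from h import *
shift((.486,.0648,-.0295))
for n in ("wrist","side"):
  im=viewer.grab_frame(n)[:,:,::-1];cv2.imwrite(f"pics/{n}9.png",im)
```

```text
pos [0.4857 0.0652 0.1507] t 13.5 w 0.022623938344021613 F [-0.11  0.1  -4.6 ] q [ 0.07  0.39 -0.42  1.98  0.22  0.81  0.84]
tool x,y,z axes:
 [[-0.966  0.259 -0.001]
 [ 0.259  0.966  0.   ]
 [ 0.001  0.    -1.   ]]
units [-0.01  -0.013  7.209]
```

View pics/side9.png

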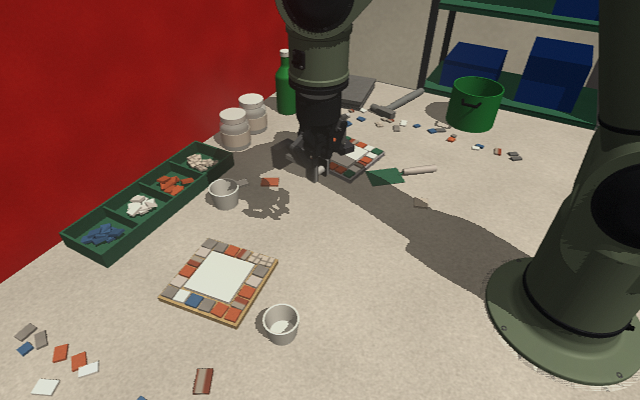

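View pics/wrist9.png

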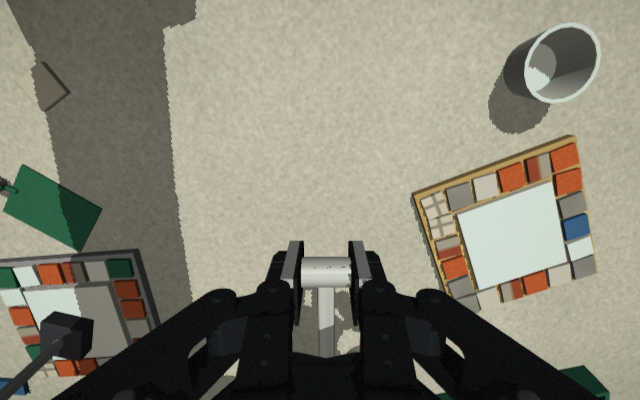

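>>> move_arm:
  plan:
    - [0,0,0,0,0,0]
    - [0,0,0,0,0,0]
  force: 48

```text
clock: 13.8
position: [0.4851, 0.0651, 0.1497]
tool_rot: [-3.141, -0.001, 2.88]
force: [-0.6, 0.6, -2.9]
grip_width: 0.0225
```

>>> move_arm:
  plan:
    - [0,0,0,0,0,0]
    - [0,0,0,0,0,0]
  force: 40

```text
clock: 14.0
position: [0.4853, 0.0652, 0.15]
tool_rot: [-3.141, -0.0, 2.88]
force: [-0.4, 0.2, -2.9]
grip_width: 0.0226
```

>>> move_arm:
  plan:
    - [0,0,0,0,0,0]
    - [0,0,0,0,0,0]
  force: 33

```text
clock: 14.2
position: [0.4853, 0.0652, 0.1501]
tool_rot: [-3.142, -0.0, 2.88]
force: [0.8, -0.4, -4.3]
grip_width: 0.0222
```

>>> move_arm:
  plan:
    - [0,0,0,0,0,0]
    - [0,0,0,0,0,0]
    - [0,0,0,0,0,0]
  force: 28

```text
clock: 14.5
position: [0.4853, 0.0652, 0.1501]
tool_rot: [-3.142, -0.0, 2.88]
force: [-0.4, -0.4, -3.8]
grip_width: 0.0224
```

Run:
```python
from h import *
shift((.486,.0648,-.0295))
for n in ("side",):
  im=viewer.grab_frame(n)[:,:,::-1];cv2.imwrite(f"pics/{n}10.png",im)
cv2.imwrite("pics/s10c.png",cv2.resize(im[90:220,230:400],None,fx=4,fy=4))
```

```text
pos [0.4853 0.0652 0.1501] t 14.5 w 0.02243733831781099 F [-0.43 -0.42 -3.78] q [ 0.07  0.39 -0.42  1.98  0.22  0.81  0.84]
tool x,y,z axes:
 [[-0.966  0.259  0.   ]
 [ 0.259  0.966 -0.   ]
 [-0.     0.    -1.   ]]
units [-3.100e-02 -7.000e-03  7.185e+00]
```

View pics/s10c.png

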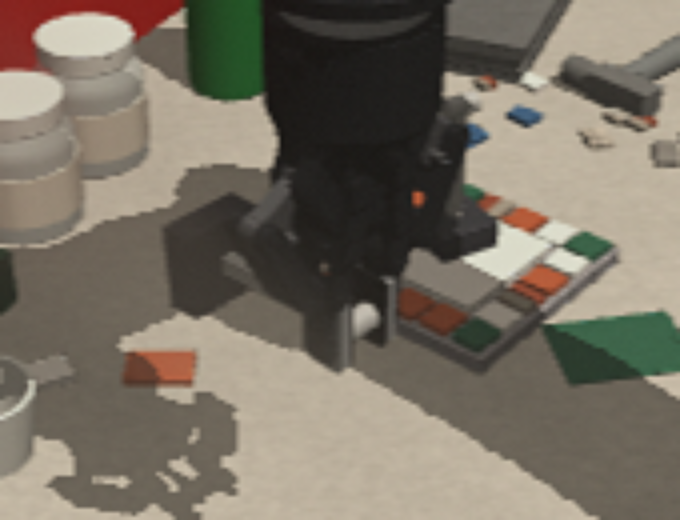

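Still level at 28 N. The pin lies inside the pads at crop (365,320). I'll keep easing.

>>> move_arm:
  plan:
    - [0,0,0,0,0,0]
    - [0,0,0,0,0,0]
  force: 24

```text
clock: 14.75
position: [0.4853, 0.0652, 0.1501]
tool_rot: [-3.142, -0.0, 2.88]
force: [-0.1, 0.4, -3.1]
grip_width: 0.0226
```

>>> move_arm:
  plan:
    - [0,0,0,0,0,0]
    - [0,0,0,0,0,0]
  force: 21

```text
clock: 14.95
position: [0.4853, 0.0652, 0.1502]
tool_rot: [-3.142, -0.0, 2.88]
force: [0.7, -0.4, -2.5]
grip_width: 0.0227
```

>>> move_arm:
  plan:
    - [0,0,0,0,0,0]
    - [0,0,0,0,0,0]
  force: 18

```text
clock: 15.15
position: [0.4854, 0.0651, 0.1501]
tool_rot: [-3.142, 0.0, 2.88]
force: [0.7, -0.3, -3.3]
grip_width: 0.0221
```

Run:
```python
from h import *
shift((.486,.0648,-.0295))
for n in ("side",):
  im=viewer.grab_frame(n)[:,:,::-1];cv2.imwrite(f"pics/{n}11.png",im)
cv2.imwrite("pics/s11c.png",cv2.resize(im[90:220,230:400],None,fx=4,fy=4))
```

```text
pos [0.4854 0.0651 0.1501] t 15.15 w 0.022146099435540308 F [ 0.73 -0.3  -3.28] q [ 0.07  0.39 -0.42  1.98  0.22  0.81  0.84]
tool x,y,z axes:
 [[-0.966  0.259 -0.   ]
 [ 0.259  0.966 -0.   ]
 [ 0.    -0.    -1.   ]]
units [-2.800e-02 -7.000e-03  7.186e+00]
```

View pics/s11c.png

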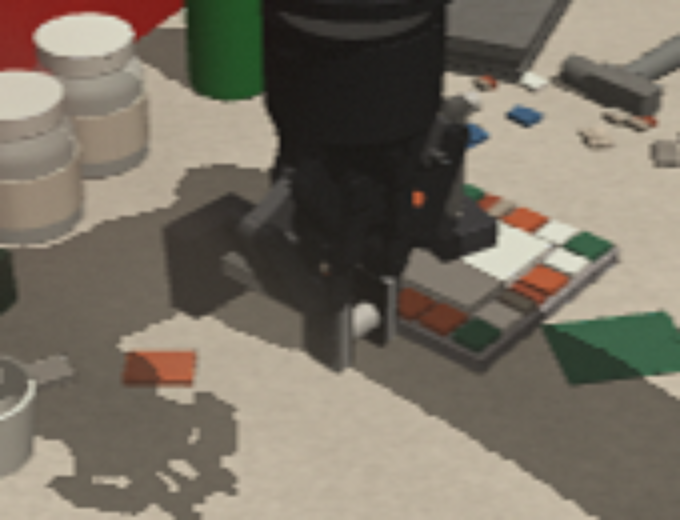

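>>> move_arm:
  plan:
    - [0,0,0,0,0,0]
    - [0,0,0,0,0,0]
  force: 16

```text
clock: 15.4
position: [0.4853, 0.0652, 0.1501]
tool_rot: [-3.142, -0.0, 2.88]
force: [-0.4, 0.1, -4.4]
grip_width: 0.0225
```

>>> move_arm:
  plan:
    - [0,0,0,0,0,0]
    - [0,0,0,0,0,0]
  force: 14.5

```text
clock: 15.6
position: [0.4853, 0.0652, 0.1501]
tool_rot: [-3.142, -0.0, 2.88]
force: [0.8, 0.4, -3.4]
grip_width: 0.0227
```

>>> move_arm:
  plan:
    - [0,0,0,0,0,0]
    - [0,0,0,0,0,0]
  force: 13

```text
clock: 15.8
position: [0.4853, 0.0651, 0.1501]
tool_rot: [-3.142, -0.0, 2.88]
force: [0.7, -0.4, -3.7]
grip_width: 0.0223
```

Run:
```python
from h import *
shift((.486,.0648,-.0295))
for n in ("side",):
  im=viewer.grab_frame(n)[:,:,::-1];cv2.imwrite(f"pics/{n}12.png",im)
cv2.imwrite("pics/s12c.png",cv2.resize(im[90:220,230:400],None,fx=4,fy=4))
```

```text
pos [0.4853 0.0651 0.1501] t 15.8 w 0.022283012851425976 F [ 0.69 -0.42 -3.67] q [ 0.07  0.39 -0.42  1.98  0.22  0.81  0.84]
tool x,y,z axes:
 [[-0.966  0.259  0.   ]
 [ 0.259  0.966 -0.   ]
 [-0.    -0.    -1.   ]]
units [-3.000e-02 -6.000e-03  7.186e+00]
```

View pics/s12c.png

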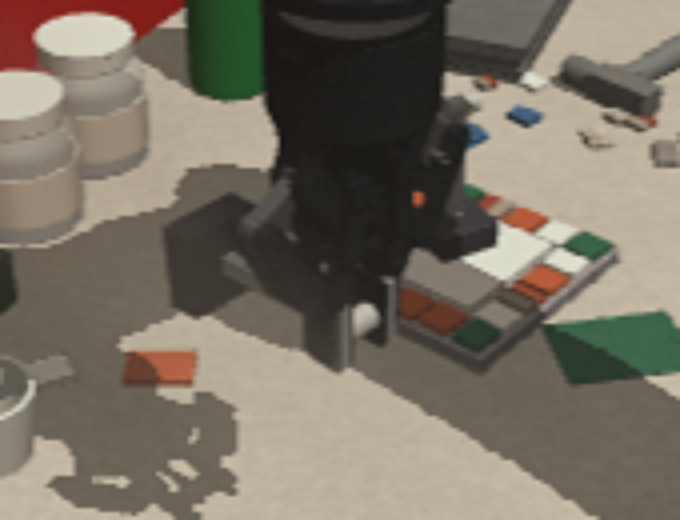

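>>> move_arm:
  plan:
    - [0,0,0,0,0,0]
    - [0,0,0,0,0,0]
  force: 12

```text
clock: 16.05
position: [0.4854, 0.0651, 0.1501]
tool_rot: [-3.142, -0.0, 2.88]
force: [0.8, -0.2, -3.5]
grip_width: 0.0223
```

>>> move_arm:
  plan:
    - [0,0,0,0,0,0]
    - [0,0,0,0,0,0]
  force: 11

```text
clock: 16.25
position: [0.4854, 0.0652, 0.1501]
tool_rot: [-3.142, -0.0, 2.88]
force: [-0.0, -0.2, -3.9]
grip_width: 0.0226
```

>>> move_arm:
  plan:
    - [0,0,0,0,0,0]
    - [0,0,0,0,0,0]
  force: 10

```text
clock: 16.45
position: [0.4854, 0.0652, 0.1502]
tool_rot: [-3.142, 0.0, 2.88]
force: [0.3, 0.2, -3.9]
grip_width: 0.0226
```

Run:
```python
from h import *
shift((.486,.0648,-.0295))
for n in ("side",):
  im=viewer.grab_frame(n)[:,:,::-1];cv2.imwrite(f"pics/{n}13.png",im)
cv2.imwrite("pics/s13c.png",cv2.resize(im[90:220,230:400],None,fx=4,fy=4))
```

```text
pos [0.4854 0.0652 0.1502] t 16.45 w 0.02258578624134449 F [ 0.3   0.19 -3.89] q [ 0.07  0.39 -0.42  1.98  0.22  0.81  0.84]
tool x,y,z axes:
 [[-0.966  0.259 -0.   ]
 [ 0.259  0.966 -0.   ]
 [ 0.    -0.    -1.   ]]
units [-2.800e-02 -7.000e-03  7.186e+00]
```

View pics/s13c.png

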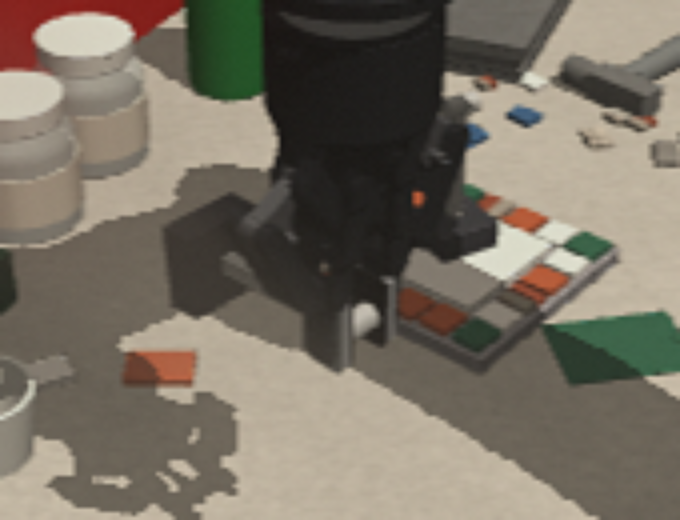

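>>> move_arm:
  plan:
    - [0,0,0,0,0,0]
    - [0,0,0,0,0,0]
  force: 9

```text
clock: 16.7
position: [0.4854, 0.0651, 0.1502]
tool_rot: [3.142, -0.0, 2.88]
force: [-0.1, -0.4, -3.3]
grip_width: 0.0228
```

>>> move_arm:
  plan:
    - [0,0,0,0,0,0]
    - [0,0,0,0,0,0]
  force: 8

```text
clock: 16.9
position: [0.4854, 0.0652, 0.1501]
tool_rot: [3.142, 0.0, 2.88]
force: [0.6, -0.2, -3.4]
grip_width: 0.0223
```

>>> move_arm:
  plan:
    - [0,0,0,0,0,0]
    - [0,0,0,0,0,0]
    - [0,0,0,0,0,0]
  force: 7

```text
clock: 17.2
position: [0.4854, 0.0651, 0.1502]
tool_rot: [-3.142, 0.0, 2.88]
force: [0.1, 0.1, -1.8]
grip_width: 0.0224
```

Run:
```python
from h import *
shift((.486,.0648,-.0295))
for n in ("wrist","side"):
  im=viewer.grab_frame(n)[:,:,::-1];cv2.imwrite(f"pics/{n}14.png",im)
cv2.imwrite("pics/s14c.png",cv2.resize(im[90:220,230:400],None,fx=4,fy=4))
```

```text
pos [0.4854 0.0651 0.1502] t 17.2 w 0.022374884817166166 F [ 0.11  0.14 -1.84] q [ 0.07  0.39 -0.42  1.98  0.22  0.81  0.84]
tool x,y,z axes:
 [[-0.966  0.259 -0.   ]
 [ 0.259  0.966 -0.   ]
 [ 0.    -0.    -1.   ]]
units [-2.800e-02 -6.000e-03  7.186e+00]
```

View pics/s14c.png

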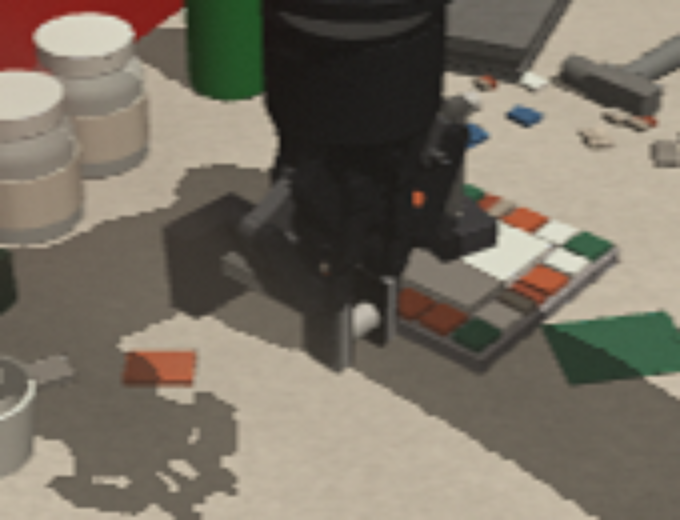

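Run:
```python
import cv2,numpy as np
a=[cv2.imread(f"pics/side{i}.png").astype(int)[90:220,230:400] for i in (9,10,11,12,13,14)]
for i in range(5): print(np.abs(a[i+1]-a[i]).max(2).__gt__(25).sum())
print(np.abs(a[5]-a[0]).max(2).__gt__(25).sum())
from workcell import bot;print(bot.observe()["clock"],bot.observe()["force"])
```

```text
11
3
0
0
0
15
17.3 [-0.03319864 -0.91343909 -4.26983801]
```

>>> move_arm:
  plan:
    - [0,0,0,0,0,0]
    - [0,0,0,0,0,0]
    - [0,0,0,0,0,0]
  claw: 1
  force: 48

```text
clock: 17.6
position: [0.4853, 0.0652, 0.1501]
tool_rot: [-3.142, -0.0, 2.88]
force: [0.1, 0.9, -3.6]
grip_width: 0.0225
```

>>> move_arm:
  plan:
    - [0,0,0,0,0,0]
    - [0,0,0,0,0,0]
  claw: 1
  force: 40

```text
clock: 17.8
position: [0.4854, 0.0651, 0.1501]
tool_rot: [3.142, 0.0, 2.88]
force: [-0.3, -0.2, -4.5]
grip_width: 0.0224
```

>>> move_arm:
  plan:
    - [0,0,0,0,0,0]
    - [0,0,0,0,0,0]
  claw: 1
  force: 34

```text
clock: 18.0
position: [0.4853, 0.0652, 0.1502]
tool_rot: [3.142, -0.0, 2.88]
force: [0.2, -0.0, -4.1]
grip_width: 0.0225
```

>>> move_arm:
  plan:
    - [0,0,0,0,0,0]
    - [0,0,0,0,0,0]
  claw: 1
  force: 29

```text
clock: 18.2
position: [0.4854, 0.0651, 0.1501]
tool_rot: [-3.142, -0.0, 2.88]
force: [0.6, 0.7, -3.1]
grip_width: 0.0223
```

>>> move_arm:
  plan:
    - [0,0,0,0,0,0]
    - [0,0,0,0,0,0]
  claw: 1
  force: 25

```text
clock: 18.4
position: [0.4854, 0.0652, 0.1502]
tool_rot: [3.142, 0.0, 2.88]
force: [0.2, -0.1, -4.0]
grip_width: 0.0227
```

```bash
cat > sd.py <<'E'
import sys
from h import *
i=sys.argv[1]
im=viewer.grab_frame("side")[:,:,::-1];cv2.imwrite(f"pics/side{i}.png",im)
a=cv2.imread("pics/side9.png")
print((np.abs(im.astype(int)-a)[90:220,230:400].max(2)>25).sum())
cv2.imwrite(f"pics/s{i}c.png",cv2.resize(im[90:240,230:400],None,fx=4,fy=4))
E
python3 sd.py 15
```

```text
14
```

>>> move_arm:
  plan:
    - [0,0,0,0,0,0]
    - [0,0,0,0,0,0]
  claw: 1
  force: 21

```text
clock: 18.65
position: [0.4854, 0.0652, 0.1502]
tool_rot: [3.142, -0.0, 2.88]
force: [-0.4, -0.3, -4.3]
grip_width: 0.0225
```

>>> move_arm:
  plan:
    - [0,0,0,0,0,0]
    - [0,0,0,0,0,0]
  claw: 1
  force: 18

```text
clock: 18.85
position: [0.4853, 0.0652, 0.1501]
tool_rot: [-3.142, -0.0, 2.88]
force: [-0.4, -0.4, -3.7]
grip_width: 0.0223
```

>>> move_arm:
  plan:
    - [0,0,0,0,0,0]
    - [0,0,0,0,0,0]
  claw: 1
  force: 15

```text
clock: 19.05
position: [0.4853, 0.0652, 0.1501]
tool_rot: [-3.142, -0.0, 2.88]
force: [-0.0, -0.8, -3.3]
grip_width: 0.0227
```

```bash
python3 sd.py 16
```

```text
15
```

>>> move_arm:
  plan:
    - [0,0,0,0,0,0]
    - [0,0,0,0,0,0]
  claw: 1
  force: 12.5

```text
clock: 19.3
position: [0.4854, 0.0651, 0.1502]
tool_rot: [-3.142, 0.0, 2.88]
force: [-0.9, 0.3, -4.4]
grip_width: 0.0224
```

>>> move_arm:
  plan:
    - [0,0,0,0,0,0]
    - [0,0,0,0,0,0]
  claw: 1
  force: 10.5

```text
clock: 19.5
position: [0.4853, 0.0652, 0.1501]
tool_rot: [-3.142, -0.0, 2.88]
force: [0.2, 0.5, -3.4]
grip_width: 0.0226
```

```bash
python3 sd.py 17
```

```text
14
```

>>> move_arm:
  plan:
    - [0,0,0,0,0,0]
    - [0,0,0,0,0,0]
  claw: 1
  force: 9

```text
clock: 19.75
position: [0.4853, 0.0651, 0.1501]
tool_rot: [-3.142, -0.0, 2.88]
force: [0.8, 0.2, -3.2]
grip_width: 0.0225
```

>>> move_arm:
  plan:
    - [0,0,0,0,0,0]
    - [0,0,0,0,0,0]
  claw: 1
  force: 8

```text
clock: 19.95
position: [0.4854, 0.0652, 0.1502]
tool_rot: [3.142, -0.0, 2.88]
force: [-0.4, -0.3, -4.1]
grip_width: 0.0226
```

>>> move_arm:
  plan:
    - [0,0,0,0,0,0]
    - [0,0,0,0,0,0]
    - [0,0,0,0,0,0]
    - [0,0,0,0,0,0]
    - [0,0,0,0,0,0]
  claw: 1
  force: 7

```text
clock: 20.45
position: [0.4854, 0.0651, 0.1502]
tool_rot: [3.142, 0.0, 2.88]
force: [0.1, -1.0, -3.1]
grip_width: 0.0223
```

```bash
python3 sd.py 18
```

```text
13
```

View pics/s18c.png

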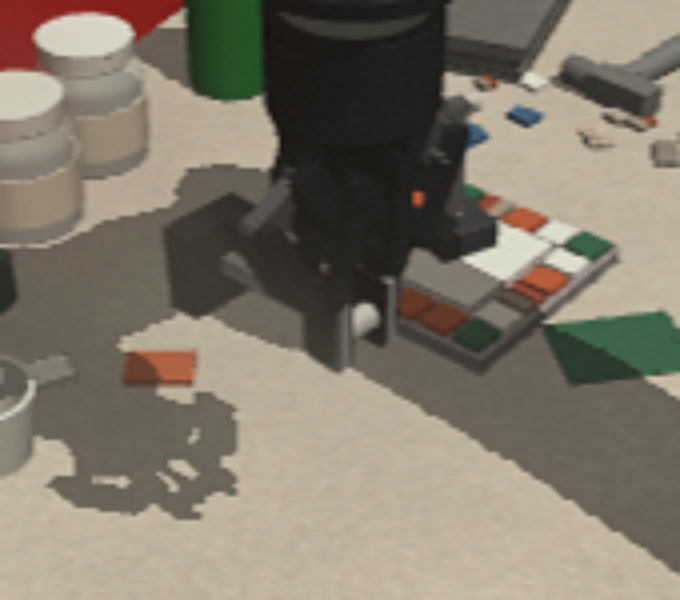

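>>> move_arm:
  plan:
    - [0,0,0,0,0,0]
    - [0,0,0,0,0,0]
  claw: 0.98
  force: 40

```text
clock: 20.7
position: [0.4853, 0.0652, 0.1501]
tool_rot: [3.142, -0.0, 2.88]
force: [-0.4, 0.3, -3.6]
grip_width: 0.0225
```

>>> move_arm:
  plan:
    - [0,0,0,0,0,0]
    - [0,0,0,0,0,0]
  claw: 0.96
  force: 30

```text
clock: 20.9
position: [0.4853, 0.0652, 0.1501]
tool_rot: [-3.142, -0.0, 2.88]
force: [-0.7, 1.0, -3.5]
grip_width: 0.0227
```

>>> move_arm:
  plan:
    - [0,0,0,0,0,0]
    - [0,0,0,0,0,0]
  claw: 0.94
  force: 23

```text
clock: 21.1
position: [0.4854, 0.0651, 0.1501]
tool_rot: [-3.142, -0.0, 2.88]
force: [0.8, -0.7, -3.2]
grip_width: 0.0226
```

```bash
python3 sd.py 19
```

```text
13
```

>>> move_arm:
  plan:
    - [0,0,0,0,0,0]
    - [0,0,0,0,0,0]
  claw: 0.92
  force: 18

```text
clock: 21.35
position: [0.4854, 0.0651, 0.1501]
tool_rot: [-3.142, -0.0, 2.88]
force: [0.5, -0.1, -4.0]
grip_width: 0.0226
```

```bash
python3 sd.py 20
```

```text
14
```

>>> move_arm:
  plan:
    - [0,0,0,0,0,0]
    - [0,0,0,0,0,0]
  claw: 0.9
  force: 13

```text
clock: 21.6
position: [0.4853, 0.0652, 0.1501]
tool_rot: [-3.142, -0.0, 2.88]
force: [0.7, 0.2, -3.2]
grip_width: 0.0224
```

>>> move_arm:
  plan:
    - [0,0,0,0,0,0]
    - [0,0,0,0,0,0]
  claw: 0.88
  force: 10

```text
clock: 21.8
position: [0.4853, 0.0652, 0.1501]
tool_rot: [-3.142, -0.0, 2.88]
force: [-0.2, -0.5, -3.1]
grip_width: 0.0223
```

>>> move_arm:
  plan:
    - [0,0,0,0,0,0]
    - [0,0,0,0,0,0]
  claw: 0.86
  force: 8

```text
clock: 22.0
position: [0.4854, 0.0652, 0.1501]
tool_rot: [3.142, -0.0, 2.88]
force: [0.2, -0.3, -2.8]
grip_width: 0.0226
```

>>> move_arm:
  plan:
    - [0,0,0,0,0,0]
    - [0,0,0,0,0,0]
    - [0,0,0,0,0,0]
  claw: 0.84
  force: 7

```text
clock: 22.3
position: [0.4854, 0.0651, 0.1501]
tool_rot: [-3.142, -0.0, 2.88]
force: [-1.0, -0.1, -3.5]
grip_width: 0.0223
```

```bash
python3 sd.py 21
```

```text
14
```

>>> move_arm:
  plan:
    - [0,0,0,0,0,0]
    - [0,0,0,0,0,0]
  force: 6.5

```text
clock: 22.55
position: [0.4854, 0.0651, 0.1501]
tool_rot: [3.142, 0.0, 2.88]
force: [0.1, 0.3, -2.9]
grip_width: 0.0223
```

```bash
python3 sd.py 22
```

```text
15
```

>>> move_arm:
  plan:
    - [0,0,0,0,0,0]
    - [0,0,0,0,0,0]
  force: 6

```text
clock: 22.8
position: [0.4853, 0.0651, 0.1502]
tool_rot: [-3.142, -0.0, 2.88]
force: [-0.0, -0.1, -4.0]
grip_width: 0.0226
```

```bash
python3 sd.py 23
```

```text
15
```

>>> move_arm:
  plan:
    - [0,0,0,0,0,0]
    - [0,0,0,0,0,0]
  claw: 0.75
  force: 7

```text
clock: 23.05
position: [0.4853, 0.0652, 0.1501]
tool_rot: [-3.142, -0.0, 2.88]
force: [-0.6, -0.3, -4.3]
grip_width: 0.0224
```

```bash
python3 sd.py 24
```

```text
13
```

>>> move_arm:
  plan:
    - [0,0,0,0,0,0]
    - [0,0,0,0,0,0]
  claw: 0.68

```text
clock: 23.3
position: [0.4853, 0.0652, 0.1501]
tool_rot: [-3.142, -0.0, 2.88]
force: [0.2, 0.4, -3.3]
grip_width: 0.0224
```

```bash
python3 sd.py 25
```

```text
14
```

>>> move_arm:
  plan:
    - [0,0,0,0,0,0]
    - [0,0,0,0,0,0]
  claw: 0.63

```text
clock: 23.55
position: [0.4853, 0.0651, 0.1501]
tool_rot: [-3.142, -0.0, 2.88]
force: [-0.2, 0.0, -3.0]
grip_width: 0.0225
```

>>> move_arm:
  plan:
    - [0,0,0,0,0,0]
    - [0,0,0,0,0,0]
  claw: 0.59

```text
clock: 23.75
position: [0.4853, 0.0652, 0.1501]
tool_rot: [3.142, -0.0, 2.88]
force: [-0.3, -0.7, -3.8]
grip_width: 0.0225
```

```bash
python3 sd.py 26
```

```text
15
```

>>> move_arm:
  plan:
    - [0,0,0,0,0,0]
    - [0,0,0,0,0,0]
  claw: 0.56

```text
clock: 24.0
position: [0.4853, 0.0652, 0.1501]
tool_rot: [3.142, -0.0, 2.88]
force: [0.2, -0.8, -4.2]
grip_width: 0.022
```

```bash
python3 sd.py 27
```

```text
14
```

>>> move_arm:
  plan:
    - [0,0,0,0,0,0]
    - [0,0,0,0,0,0]
  claw: 0.54

```text
clock: 24.25
position: [0.4853, 0.0651, 0.1501]
tool_rot: [-3.142, 0.0, 2.88]
force: [0.3, 0.0, -3.7]
grip_width: 0.0225
```

```bash
python3 sd.py 28
```

```text
14
```

>>> move_arm:
  plan:
    - [0,0,0,0,0,0]
    - [0,0,0,0,0,0]
  claw: 0.525

```text
clock: 24.5
position: [0.4853, 0.0652, 0.1501]
tool_rot: [-3.142, -0.0, 2.88]
force: [0.2, 0.3, -3.5]
grip_width: 0.0225
```

```bash
python3 sd.py 29
```

```text
15
```

>>> move_arm:
  plan:
    - [0,0,0,0,0,0]
    - [0,0,0,0,0,0]
  claw: 0.51

```text
clock: 24.75
position: [0.4853, 0.0652, 0.1501]
tool_rot: [-3.142, -0.0, 2.88]
force: [-0.2, 0.2, -4.1]
grip_width: 0.0227
```

```bash
python3 sd.py 30
```

```text
13
```

>>> move_arm:
  plan:
    - [0,0,0,0,0,0]
    - [0,0,0,0,0,0]
  claw: 0.5

```text
clock: 25.0
position: [0.4853, 0.0652, 0.1501]
tool_rot: [-3.142, -0.0, 2.88]
force: [-0.2, -0.3, -3.7]
grip_width: 0.0223
```

```bash
python3 sd.py 31
```

```text
15
```

>>> move_arm:
  plan:
    - [0,0,0,0,0,0]
    - [0,0,0,0,0,0]
  claw: 0.49

```text
clock: 25.25
position: [0.4854, 0.0652, 0.1502]
tool_rot: [3.142, 0.0, 2.88]
force: [-0.1, 0.3, -3.4]
grip_width: 0.0223
```

```bash
python3 sd.py 32
```

```text
15
```

>>> move_arm:
  plan:
    - [0,0,0,0,0,0]
    - [0,0,0,0,0,0]
  claw: 0.483

```text
clock: 25.5
position: [0.4854, 0.0652, 0.1501]
tool_rot: [3.142, -0.0, 2.88]
force: [0.1, -0.6, -4.2]
grip_width: 0.0222
```

```bash
python3 sd.py 33
```

```text
15
```

>>> move_arm:
  plan:
    - [0,0,0,0,0,0]
    - [0,0,0,0,0,0]
  claw: 0.477

```text
clock: 25.75
position: [0.4853, 0.0651, 0.1501]
tool_rot: [-3.142, -0.0, 2.88]
force: [0.3, -0.5, -3.5]
grip_width: 0.0227
```

```bash
python3 sd.py 34
```

```text
10
```

>>> move_arm:
  plan:
    - [0,0,0,0,0,0]
    - [0,0,0,0,0,0]
  claw: 0.472

```text
clock: 26.0
position: [0.4854, 0.0652, 0.1502]
tool_rot: [-3.142, 0.0, 2.88]
force: [-0.4, 0.3, -3.3]
grip_width: 0.0227
```

```bash
python3 sd.py 35
```

```text
14
```

>>> move_arm:
  plan:
    - [0,0,0,0,0,0]
    - [0,0,0,0,0,0]
  claw: 0.468

```text
clock: 26.25
position: [0.4854, 0.0652, 0.1502]
tool_rot: [3.142, 0.0, 2.88]
force: [-0.1, 0.2, -2.8]
grip_width: 0.0229
```

```bash
python3 sd.py 36
```

```text
333
```

View pics/s36c.png

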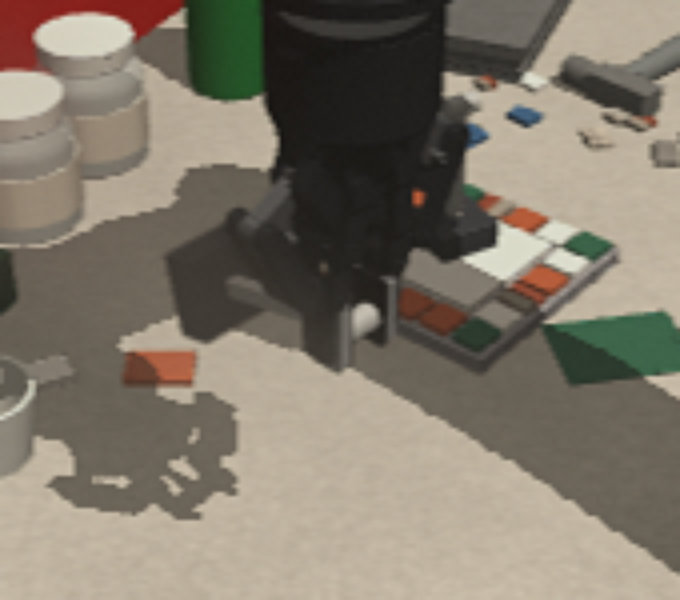

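The foot has begun to swing: crop (205,300) against (205,255) before. The opening governs the grip here, so I hold it and let it creep.

>>> move_arm:
  plan:
    - [0,0,0,0,0,0]
    - [0,0,0,0,0,0]
    - [0,0,0,0,0,0]

```text
clock: 26.6
position: [0.4852, 0.0651, 0.1501]
tool_rot: [-3.141, -0.0, 2.88]
force: [-0.7, -0.5, -3.6]
grip_width: 0.0228
```

```bash
python3 sd.py 37
```

```text
1149
```

View pics/s37c.png

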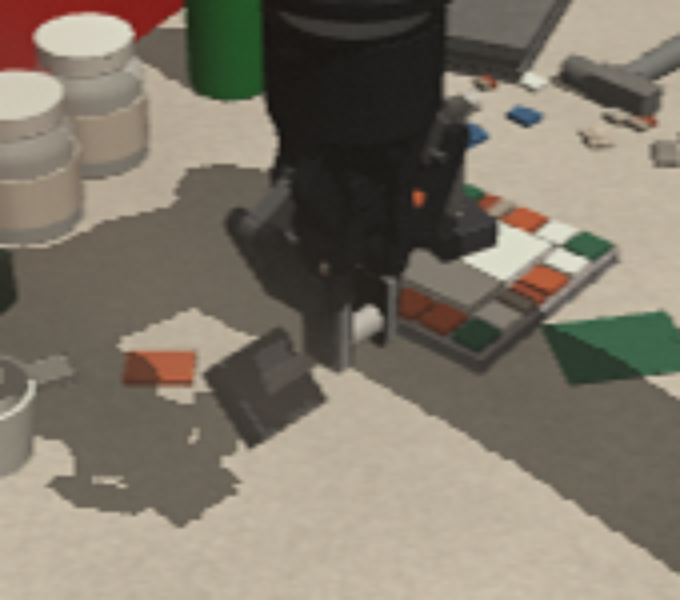

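Swung by some 50 degrees. I'll keep waiting.

>>> move_arm:
  plan:
    - [0,0,0,0,0,0]
    - [0,0,0,0,0,0]
    - [0,0,0,0,0,0]
    - [0,0,0,0,0,0]

```text
clock: 27.05
position: [0.4853, 0.0651, 0.1501]
tool_rot: [-3.142, -0.0, 2.88]
force: [0.4, -0.4, -4.3]
grip_width: 0.0231
```

```bash
python3 sd.py 38
```

```text
1150
```

View pics/s38c.png

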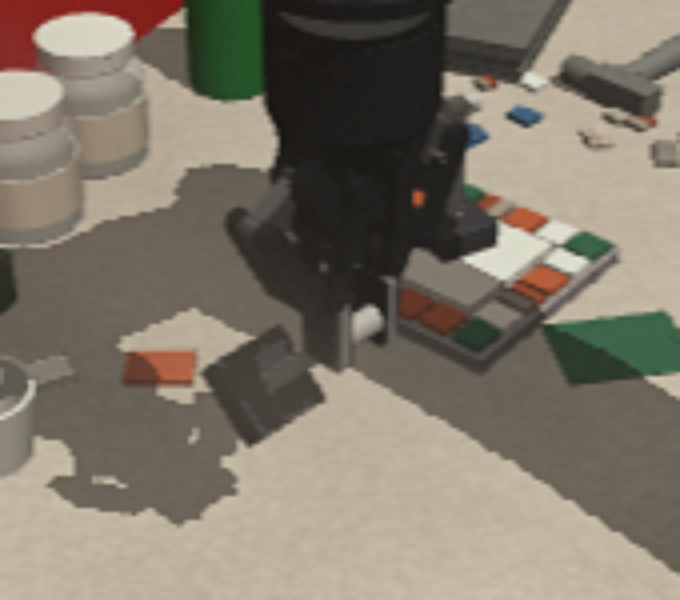

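>>> move_arm:
  plan:
    - [0,0,0,0,0,0]
    - [0,0,0,0,0,0]
  claw: 0.466

```text
clock: 27.3
position: [0.4853, 0.0651, 0.1501]
tool_rot: [-3.142, -0.0, 2.88]
force: [0.3, -0.7, -4.1]
grip_width: 0.0231
```

```bash
python3 sd.py 39; python3 -c "
import cv2,numpy as np
a=[cv2.imread(f'pics/side{i}.png').astype(int) for i in (38,39)];print('vs prev',(np.abs(a[0]-a[1]).max(2)>25).sum())"
```

```text
1154
vs prev 5
```

>>> move_arm:
  plan:
    - [0,0,0,0,0,0]
    - [0,0,0,0,0,0]
  claw: 0.464

```text
clock: 27.55
position: [0.4854, 0.0652, 0.1502]
tool_rot: [3.142, 0.0, 2.88]
force: [0.0, 0.6, -4.1]
grip_width: 0.0228
```

```bash
python3 sd.py 40; python3 -c "
import cv2,numpy as np
a=[cv2.imread(f'pics/side{i}.png').astype(int) for i in (39,40)];print('vs prev',(np.abs(a[0]-a[1]).max(2)>25).sum())"
```

```text
1153
vs prev 7
```

View pics/s40c.png

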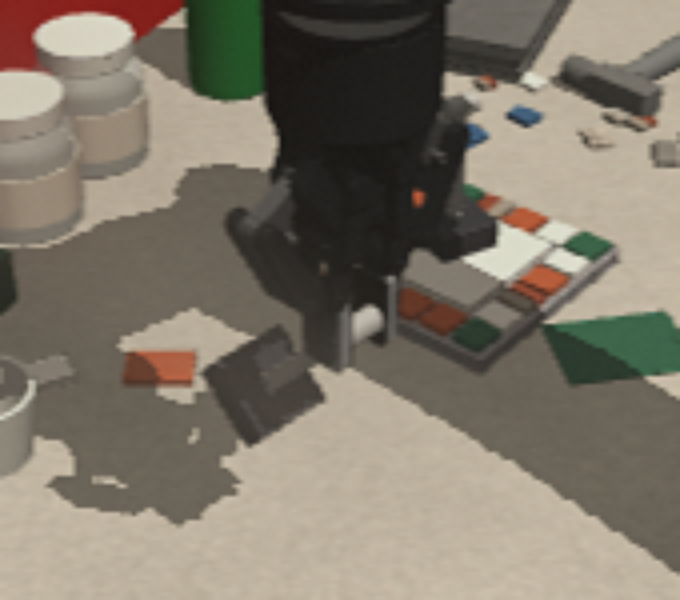

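>>> move_arm:
  plan:
    - [0,0,0,0,0,0]
    - [0,0,0,0,0,0]
  claw: 0.461

```text
clock: 27.8
position: [0.4853, 0.0651, 0.1501]
tool_rot: [-3.142, -0.0, 2.88]
force: [-0.7, -0.9, -4.2]
grip_width: 0.0226
```

```bash
cat >> sd.py <<'E'
b=cv2.imread(f"pics/side{int(i)-1}.png")
print("prev",(np.abs(im.astype(int)-b).max(2)>25).sum())
E
python3 sd.py 41
```

```text
1155
prev 1
```

>>> move_arm:
  plan:
    - [0,0,0,0,0,0]
    - [0,0,0,0,0,0]
  claw: 0.458

```text
clock: 28.05
position: [0.4854, 0.0651, 0.1501]
tool_rot: [3.142, 0.0, 2.88]
force: [0.1, 0.1, -3.3]
grip_width: 0.0235
```

```bash
python3 sd.py 42
```

```text
1225
prev 464
```

View pics/s42c.png

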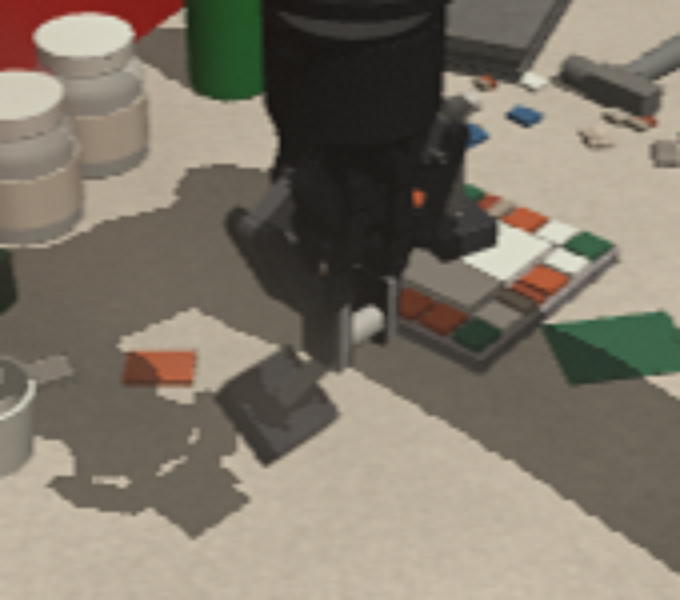

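>>> move_arm:
  plan:
    - [0,0,0,0,0,0]
    - [0,0,0,0,0,0]
    - [0,0,0,0,0,0]

```text
clock: 28.4
position: [0.4854, 0.0652, 0.1502]
tool_rot: [3.142, 0.0, 2.88]
force: [-0.2, 0.6, -4.1]
grip_width: 0.0234
```

```bash
python3 sd.py 43
```

```text
1273
prev 457
```

View pics/s43c.png

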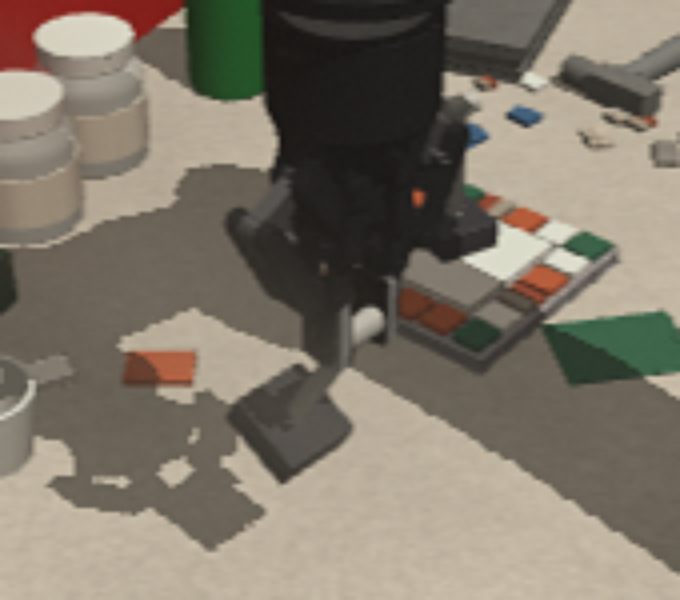

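>>> move_arm:
  plan:
    - [0,0,0,0,0,0]
    - [0,0,0,0,0,0]
    - [0,0,0,0,0,0]

```text
clock: 28.75
position: [0.4854, 0.0651, 0.1501]
tool_rot: [-3.142, -0.0, 2.88]
force: [-0.0, 1.1, -4.2]
grip_width: 0.0234
```

```bash
python3 sd.py 44
```

```text
1275
prev 5
```

>>> move_arm:
  plan:
    - [0,0,0,0,0,0]
    - [0,0,0,0,0,0]
    - [0,0,0,0,0,0]
  claw: 0.456

```text
clock: 29.1
position: [0.4853, 0.0651, 0.1501]
tool_rot: [-3.142, -0.0, 2.88]
force: [-0.4, -0.1, -2.8]
grip_width: 0.0234
```

```bash
python3 sd.py 45
```

```text
1269
prev 2
```

View pics/s45c.png

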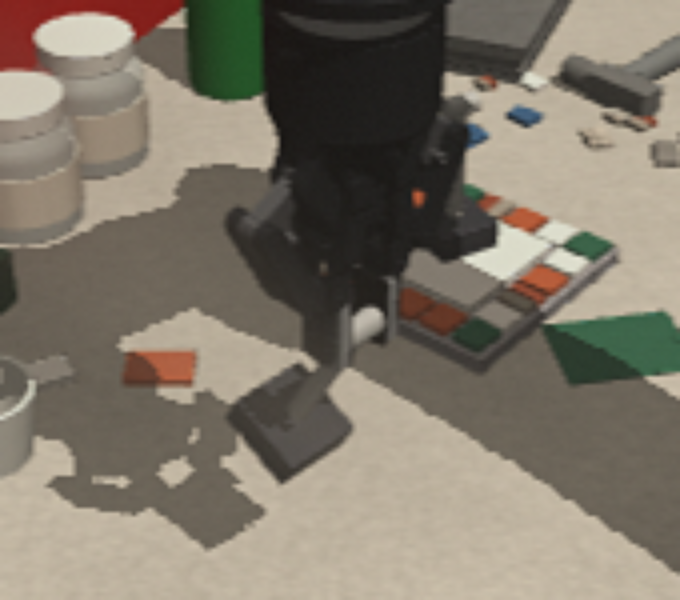

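>>> move_arm:
  plan:
    - [0,0,0,0,0,0]
    - [0,0,0,0,0,0]
  claw: 0.453

```text
clock: 29.35
position: [0.4853, 0.0652, 0.1501]
tool_rot: [-3.142, -0.0, 2.88]
force: [0.4, 0.1, -3.1]
grip_width: 0.0239
```

```bash
python3 sd.py 46
```

```text
1297
prev 267
```

>>> move_arm:
  plan:
    - [0,0,0,0,0,0]
    - [0,0,0,0,0,0]
  claw: 0.451

```text
clock: 29.6
position: [0.4853, 0.0652, 0.1502]
tool_rot: [-3.142, -0.0, 2.88]
force: [-0.2, -0.1, -3.0]
grip_width: 0.0236
```

```bash
python3 sd.py 47
```

```text
1327
prev 458
```

>>> move_arm:
  plan:
    - [0,0,0,0,0,0]
    - [0,0,0,0,0,0]
    - [0,0,0,0,0,0]

```text
clock: 29.95
position: [0.4854, 0.0651, 0.1502]
tool_rot: [-3.142, 0.0, 2.88]
force: [-0.6, -0.3, -2.9]
grip_width: 0.0233
```

```bash
python3 sd.py 48
```

```text
1331
prev 4
```

View pics/s48c.png

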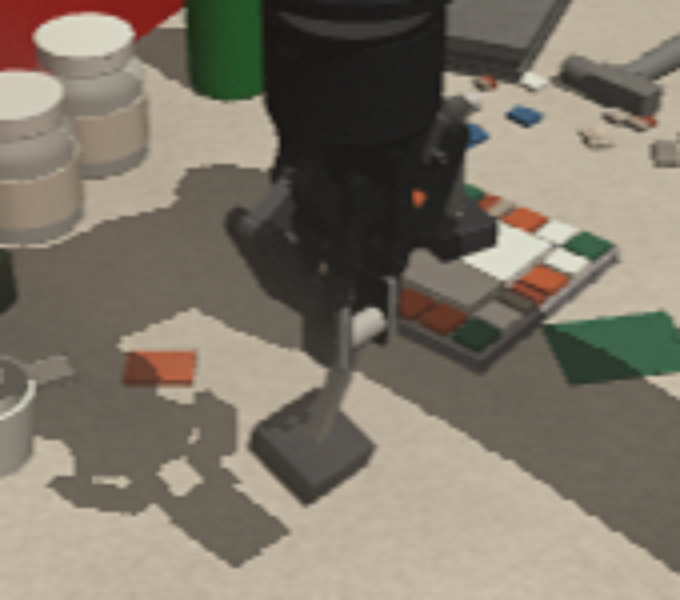

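```bash
cat > ang.py <<'E'
import sys
from h import *
from workcell import bot
s=bot.observe();R=Ro.from_euler('xyz',s["tool_rot"]).as_matrix()
# weight plane: through tool origin, normal tool y
def on(uv):
    o,d=ray("side",uv); n=R[:,1]; X=o+d*((s["position"]-o)@n)/(d@n); return R.T@(X-s["position"])
a=[float(v) for v in sys.argv[1:]]
p=np.array([0,0,-.0535]); 
for k in range(0,len(a),2):
    q=on((230+a[k]/4,90+a[k+1]/4)); v=q-p; print(q.round(4),"len",np.linalg.norm(v).round(4),"tilt deg toward -toolx",np.degrees(np.arctan2(-v[0],v[2])).round(1))
E
python3 ang.py 320 435 365 323
```

```text
[-0.0217 -0.      0.0324] len 0.0886 tilt deg toward -toolx 14.2
[ 0.0082 -0.     -0.0528] len 0.0082 tilt deg toward -toolx -84.9
```

>>> move_arm:
  plan:
    - [0,0,0,0,0,0]
    - [0,0,0,0,0,0]
  claw: 0.449

```text
clock: 30.2
position: [0.4854, 0.0652, 0.1502]
tool_rot: [3.142, -0.0, 2.88]
force: [-0.4, 0.0, -4.1]
grip_width: 0.0234
```

```bash
python3 sd.py 49
```

```text
1332
prev 107
```

>>> move_arm:
  plan:
    - [0,0,0,0,0,0]
    - [0,0,0,0,0,0]
  claw: 0.447

```text
clock: 30.45
position: [0.4854, 0.0651, 0.1502]
tool_rot: [-3.142, 0.0, 2.88]
force: [0.2, 0.1, -2.6]
grip_width: 0.024
```

```bash
python3 sd.py 50
```

```text
1347
prev 344
```

View pics/s50c.png

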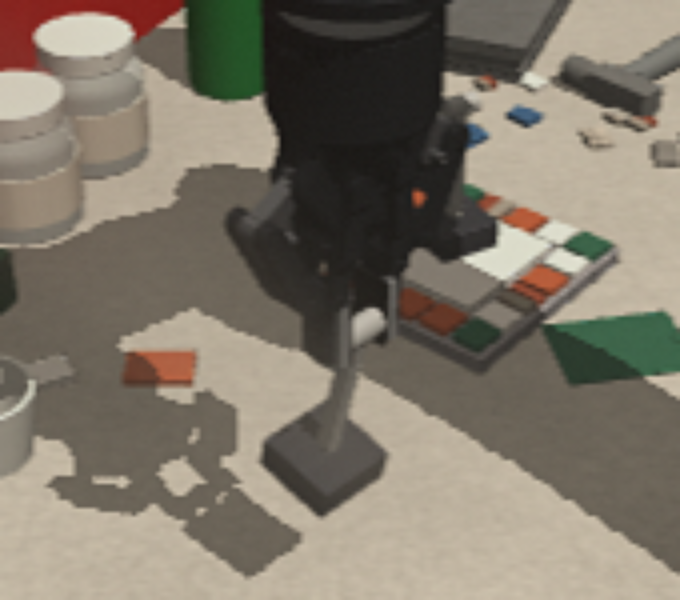

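>>> move_arm:
  plan:
    - [0,0,0,0,0,0]
    - [0,0,0,0,0,0]
    - [0,0,0,0,0,0]

```text
clock: 30.8
position: [0.4853, 0.0652, 0.1501]
tool_rot: [-3.142, 0.0, 2.88]
force: [0.3, 0.4, -4.1]
grip_width: 0.0237
```

```bash
python3 sd.py 51; python3 ang.py 332 447
python3 - <<'E'
import cv2
im=cv2.imread("pics/side51.png")[150:225,280:345]
cv2.imwrite("pics/s51d.png",cv2.resize(im,None,fx=8,fy=8,interpolation=cv2.INTER_NEAREST))
E
```

```text
1348
prev 165
[-0.0132  0.      0.0354] len 0.0899 tilt deg toward -toolx 8.4
```

View pics/s51d.png

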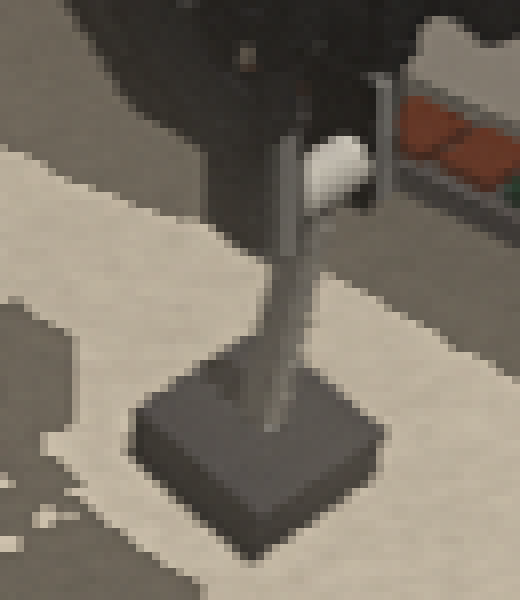

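Run:
```python
import sys; sys.argv=["x"]
exec(open("ang.py").read())
A=on((313.2,202.3));B=on((318.2,178.0));v=A-B;print(A,B,np.linalg.norm(v),np.degrees(np.arctan2(-v[0],v[2])))
# foot top corners (crop px/8): tilt from plane normal? corners
```

```text
[-1.26176025e-02  2.15970732e-18  3.65163933e-02] [ 6.04727828e-04 -1.39874151e-17 -3.19645958e-02] 0.06974579477665006 10.928209704355782
```

>>> move_arm:
  plan:
    - [0,0,0,0,0,0]
    - [0,0,0,0,0,0]
    - [0,0,0,0,0,0]
  claw: 0.445

```text
clock: 31.15
position: [0.4853, 0.0651, 0.1501]
tool_rot: [-3.142, -0.0, 2.88]
force: [0.0, -0.6, -3.7]
grip_width: 0.0237
```

```bash
python3 sd.py 52;python3 - <<'E'
import cv2
im=cv2.imread("pics/side52.png")[150:225,280:345]
cv2.imwrite("pics/s52d.png",cv2.resize(im,None,fx=8,fy=8,interpolation=cv2.INTER_NEAREST))
E
```

```text
1342
prev 166
```

View pics/s52d.png

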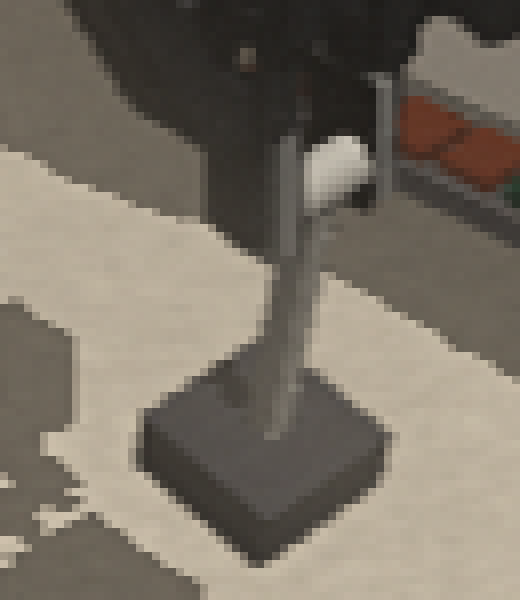

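>>> move_arm:
  plan:
    - [0,0,0,0,0,0]
    - [0,0,0,0,0,0]
    - [0,0,0,0,0,0]
  claw: 0.5
  force: 40

```text
clock: 31.5
position: [0.4853, 0.0652, 0.1501]
tool_rot: [-3.142, -0.0, 2.88]
force: [0.5, 0.1, -4.3]
grip_width: 0.023
```

```bash
cp pics/side52.png pics/side52b.png; python3 sd.py 53
python3 - <<'E'
import sys; sys.argv=["x"]
exec(open("ang.py").read())
A=on((313.8,203.5));B=on((319.0,178.5));v=A-B;print(A,B,np.linalg.norm(v),np.degrees(np.arctan2(-v[0],v[2])))
# model prediction: junction px for tilts; foot bottom corners front tip
c=viewer.camera_info("side")
for th in (0,4,8,12):
    t=np.radians(th)
    out=[]
    for l,a,b in ((85,0,0),(85,23,23),(105,23,23),(105,23,-23),(85,-23,23),(85,23,-23),(85,-23,-23)):
        # weight axes in tool frame: along stem d, x'
        d=np.array([-np.sin(t),0,np.cos(t)]);e=np.array([np.cos(t),0,np.sin(t)])
        X=s["position"]+R@(np.array([0,0,-.052])+d*l/1000+e*a/1000+np.array([0,b/1000,0]))
        p=c["K"]@(c["R"]@X+c["t"]);p=p[:2]/p[2]
        out.append(((p-[280,150])*8).round().astype(int).tolist())
    print(th,out)
E
```

```text
1313
prev 63
[-1.09330508e-02  1.21938230e-16  3.87116330e-02] [ 2.69244187e-03 -2.18562701e-17 -3.18789628e-02] 0.07189357592150611 10.924953603157144
0 [[302, 431], [305, 518], [304, 578], [429, 489], [172, 432], [431, 429], [299, 348]]
4 [[285, 419], [287, 511], [283, 568], [407, 479], [155, 416], [414, 423], [283, 333]]
8 [[268, 407], [269, 502], [261, 556], [386, 468], [139, 399], [396, 415], [267, 317]]
12 [[251, 393], [251, 492], [240, 543], [364, 456], [123, 381], [378, 406], [251, 299]]
```

>>> move_arm:
  plan:
    - [0,0,0,0,0.0222,0]
    - [0,0,0,0,0.0222,0]
    - [0,0,0,0,0,0]
    - [0,0,0,0,0,0]

```text
clock: 31.95
position: [0.4853, 0.0651, 0.1498]
tool_rot: [-3.141, -0.139, 2.879]
force: [0.1, 0.4, -3.3]
grip_width: 0.0227
```

```bash
cat > tgt.py <<'E'
import sys
from h import *
from workcell import bot
# world displacement needed to bring pin over tile with underside at height h
h=float(sys.argv[1])
s=bot.observe();R=Ro.from_euler('xyz',s["tool_rot"]).as_matrix()
pin=s["position"]+R@[0,0,-.049]; und=pin-[0,0,.105]
d=np.array([.605,.2447,h])-und
print("t",s["clock"],"pos",s["position"].round(4),"rot",s["tool_rot"].round(3),"F",s["force"].round(1),"und",und.round(4),"d",d.round(4),"units",(R.T@d/.025).round(3),"q",s["qpos"].round(2))
print(R.T.round(3))
E
python3 tgt.py .05
python3 sd.py 54;python3 - <<'E'
import cv2
im=cv2.imread("pics/side54.png")[150:225,280:345]
cv2.imwrite("pics/s54d.png",cv2.resize(im,None,fx=8,fy=8,interpolation=cv2.INTER_NEAREST))
E
```

```text
t 31.95 pos [0.4853 0.0651 0.1498] rot [-3.141 -0.139  2.879] F [ 0.1  0.4 -3.3] und [0.4918 0.0633 0.0933] d [ 0.1132  0.1814 -0.0433] units [-2.707  8.181  1.37 ] q [ 0.11  0.47 -0.43  1.87  0.15  0.96  0.93]
[[-0.957  0.257  0.138]
 [ 0.259  0.966 -0.   ]
 [-0.133  0.036 -0.99 ]]
3886
prev 10726
```

View pics/s54d.png

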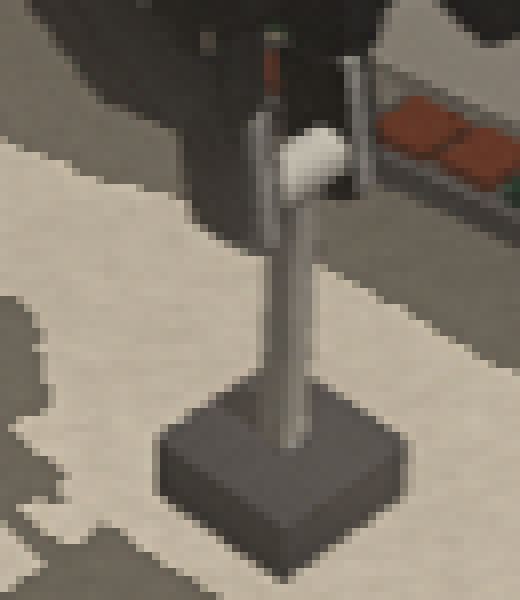

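>>> move_arm:
  plan:
    - [-0.09,0.29,-0.012,0,0,0]
    - [-0.15,0.5,-0.02,0,0,0]
    - [-0.2,0.65,-0.027,0,0,0]
    - [-0.2,0.65,-0.027,0,0,0]
    - [-0.2,0.65,-0.027,0,0,0]

```text
clock: 32.5
position: [0.5243, 0.1279, 0.15]
tool_rot: [3.141, -0.139, 2.881]
force: [-0.1, 0.2, -3.2]
grip_width: 0.0229
```

>>> move_arm:
  plan:
    - [-0.2,0.65,-0.027,0,0,0]
    - [-0.2,0.65,-0.027,0,0,0]
    - [-0.2,0.65,-0.027,0,0,0]
    - [-0.2,0.65,-0.027,0,0,0]
    - [-0.2,0.65,-0.027,0,0,0]

```text
clock: 33.0
position: [0.5695, 0.2, 0.1496]
tool_rot: [3.141, -0.14, 2.881]
force: [-0.6, -0.5, -3.1]
grip_width: 0.023
```

>>> move_arm:
  plan:
    - [-0.2,0.65,-0.027,0,0,0]
    - [-0.18,0.6,-0.025,0,0,0]
    - [-0.12,0.4,-0.016,0,0,0]
    - [-0.06,0.2,-0.01,0,0,0]
    - [0,0,0,0,0,0]

```text
clock: 33.5
position: [0.5945, 0.2396, 0.1496]
tool_rot: [3.142, -0.14, 2.881]
force: [-0.3, 0.5, -4.3]
grip_width: 0.0229
```

```bash
python3 tgt.py .035
```

```text
t 33.5 pos [0.5945 0.2396 0.1496] rot [ 3.142 -0.14   2.881] F [-0.3  0.5 -4.3] und [0.6011 0.2379 0.0931] d [ 0.0039  0.0068 -0.0581] units [-0.404  0.305  2.291] q [-0.17  0.69 -0.42  1.47  0.18  1.14  0.71]
[[-0.957  0.255  0.139]
 [ 0.258  0.966  0.   ]
 [-0.135  0.036 -0.99 ]]
```

Lower to about 15 mm over the tile, then look.

>>> move_arm:
  plan:
    - [-0.08,0.06,0.46,0,0,0]
    - [-0.08,0.06,0.46,0,0,0]
    - [-0.08,0.06,0.46,0,0,0]
    - [-0.08,0.06,0.46,0,0,0]
    - [-0.08,0.06,0.46,0,0,0]

```text
clock: 34.0
position: [0.5982, 0.2454, 0.0902]
tool_rot: [-3.141, -0.14, 2.88]
force: [-0.4, 0.5, -3.4]
grip_width: 0.0231
```

>>> move_arm:
  plan:
    - [0,0,0,0,0,0]
    - [0,0,0,0,0,0]

```text
clock: 34.2
position: [0.5983, 0.2456, 0.0914]
tool_rot: [-3.141, -0.14, 2.88]
force: [0.5, -0.2, -3.4]
grip_width: 0.0231
```

```bash
python3 tgt.py .02
python3 - <<'E'
from h import *
for n,(x,y) in dict(side=(150,190),scene=(350,180)).items():
  im=viewer.grab_frame(n)[:,:,::-1];cv2.imwrite(f"pics/{n}55.png",im)
  cv2.imwrite(f"pics/{n}55c.png",cv2.resize(im[y:y+140,x:x+140],None,fx=4,fy=4,interpolation=cv2.INTER_NEAREST))
E
```

```text
t 34.2 pos [0.5983 0.2456 0.0914] rot [-3.141 -0.14   2.88 ] F [ 0.5 -0.2 -3.4] und [0.6049 0.2438 0.0349] d [ 0.0001  0.0009 -0.0149] units [-0.078  0.035  0.591] q [-0.19  0.76 -0.4   1.49  0.21  1.04  0.7 ]
[[-0.957  0.256  0.139]
 [ 0.259  0.966 -0.   ]
 [-0.135  0.036 -0.99 ]]
```

View pics/side55c.png

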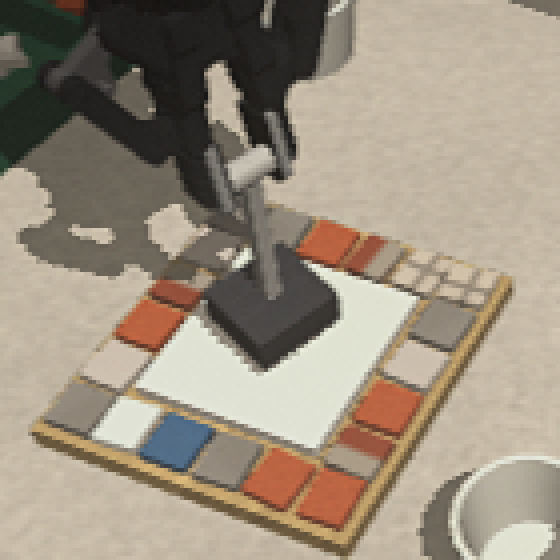

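View pics/scene55c.png

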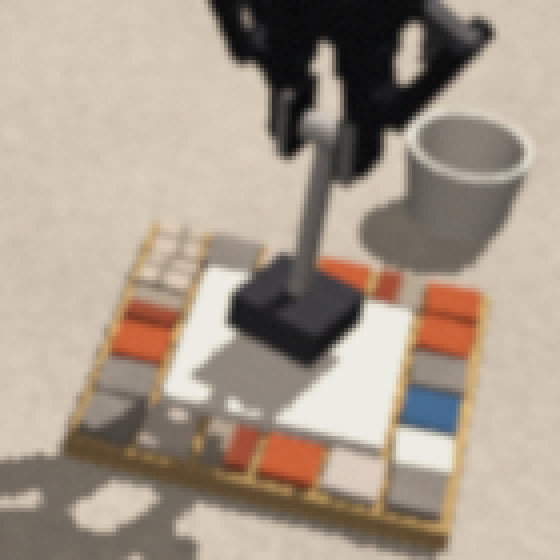

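Run:
```python
from h import *
print(tri(("side",(217.6,263)),("scene",(424.1,254.2))))
print(plane("side",(217.6,263),.055),plane("scene",(424.1,254.2),.055))
```

```text
(array([0.60515712, 0.24458002, 0.05194892]), [0.1, 0.1])
[0.60305633 0.24628612 0.055     ] [0.60901742 0.24546826 0.055     ]
```

>>> move_arm:
  plan:
    - [-0.022,0,0.16,0,0,0]
    - [-0.022,0,0.16,0,0,0]
    - [0,0,0,0,0,0]

```text
clock: 34.6
position: [0.598, 0.2454, 0.0829]
tool_rot: [-3.141, -0.14, 2.88]
force: [-0.4, 0.3, -4.5]
grip_width: 0.0227
```

>>> move_arm:
  plan:
    - [-0.0084,0,0.06,0,0,0]
    - [0,0,0,0,0,0]

```text
clock: 34.8
position: [0.5983, 0.2455, 0.0818]
tool_rot: [-3.141, -0.14, 2.88]
force: [-1.0, 0.5, -3.9]
grip_width: 0.0231
```

>>> move_arm:
  plan:
    - [-0.0056,0,0.04,0,0,0]
    - [0,0,0,0,0,0]

```text
clock: 35.0
position: [0.5983, 0.2456, 0.0809]
tool_rot: [-3.142, -0.14, 2.88]
force: [0.7, 0.1, -3.1]
grip_width: 0.0229
```

One step at a time now, watching Fz (about -3.7 N hanging).

>>> move_arm:
  plan:
    - [-0.0056,0,0.04,0,0,0]
    - [0,0,0,0,0,0]

```text
clock: 35.2
position: [0.5983, 0.2455, 0.0798]
tool_rot: [-3.142, -0.14, 2.88]
force: [-0.6, -0.2, -3.1]
grip_width: 0.0227
```

>>> move_arm:
  plan:
    - [-0.0056,0,0.04,0,0,0]
    - [0,0,0,0,0,0]

```text
clock: 35.4
position: [0.5982, 0.2455, 0.0788]
tool_rot: [-3.141, -0.14, 2.88]
force: [-0.0, -0.3, -3.9]
grip_width: 0.0231
```

>>> move_arm:
  plan:
    - [-0.0056,0,0.04,0,0,0]
    - [0,0,0,0,0,0]

```text
clock: 35.6
position: [0.5984, 0.2456, 0.0779]
tool_rot: [3.142, -0.139, 2.88]
force: [0.2, -0.4, -3.0]
grip_width: 0.0226
```

>>> move_arm:
  plan:
    - [-0.0056,0,0.04,0,0,0]
    - [0,0,0,0,0,0]

```text
clock: 35.8
position: [0.5991, 0.2456, 0.0777]
tool_rot: [3.141, -0.138, 2.88]
force: [0.2, -2.6, 5.4]
grip_width: 0.0227
```

>>> move_arm:
  plan:
    - [0,0,0,0,0,0]
    - [0,0,0,0,0,0]
  claw: 0.46

```text
clock: 36.0
position: [0.599, 0.2456, 0.0776]
tool_rot: [3.141, -0.138, 2.88]
force: [0.8, -0.9, 6.5]
grip_width: 0.0232
```

>>> move_arm:
  plan:
    - [0,0,0,0,0,0]
    - [0,0,0,0,0,0]
  claw: 0.445

```text
clock: 36.2
position: [0.5989, 0.2456, 0.0775]
tool_rot: [3.141, -0.138, 2.88]
force: [0.3, -1.3, 7.1]
grip_width: 0.0239
```

>>> move_arm:
  plan:
    - [0,0,0,0,0,0]
    - [0,0,0,0,0,0]
    - [0,0,0,0,0,0]
  claw: 0.42

```text
clock: 36.5
position: [0.5982, 0.2456, 0.0768]
tool_rot: [-3.142, -0.14, 2.88]
force: [0.1, 0.3, 0.4]
grip_width: 0.0246
```

```bash
python3 tgt.py .02
python3 - <<'E'
from h import *
for n,(x,y) in dict(side=(150,190),scene=(350,180)).items():
  im=viewer.grab_frame(n)[:,:,::-1];cv2.imwrite(f"pics/{n}56.png",im)
  cv2.imwrite(f"pics/{n}56c.png",cv2.resize(im[y:y+140,x:x+140],None,fx=4,fy=4,interpolation=cv2.INTER_NEAREST))
E
```

```text
t 36.5 pos [0.5982 0.2456 0.0768] rot [-3.142 -0.14   2.88 ] F [0.1 0.3 0.4] und [0.6048 0.2439 0.0203] d [ 0.0002  0.0008 -0.0003] units [-0.001  0.034  0.013] q [-0.19  0.78 -0.4   1.5   0.21  1.02  0.69]
[[-0.957  0.256  0.139]
 [ 0.259  0.966 -0.   ]
 [-0.135  0.036 -0.99 ]]
```

View pics/side56c.png

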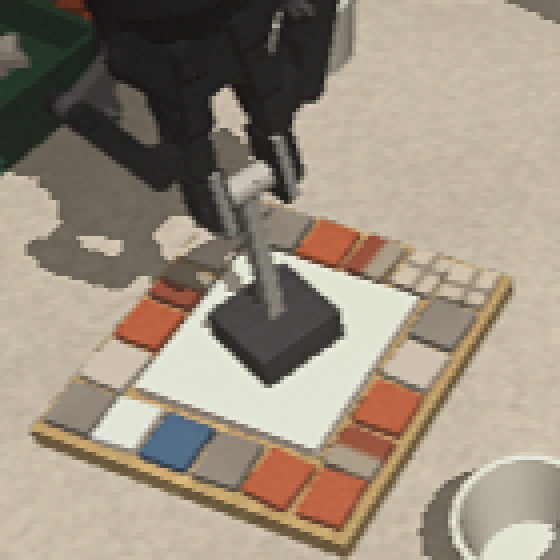

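View pics/scene56c.png

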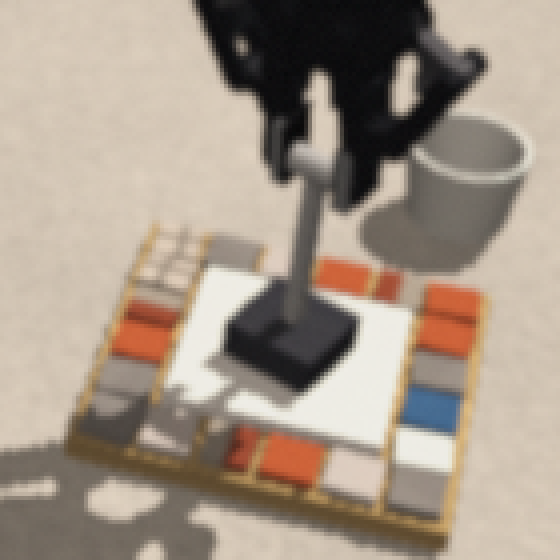

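>>> move_arm:
  plan:
    - [0,0,0,0,0,0]
    - [0,0,0,0,0,0]
    - [0,0,0,0,0,0]
  claw: -0.1

```text
clock: 36.9
position: [0.5983, 0.2456, 0.0769]
tool_rot: [3.142, -0.139, 2.88]
force: [0.5, -0.5, -0.7]
grip_width: 0.0468
```

>>> move_arm:
  plan:
    - [0.01,0,-0.2,0,0,0]
    - [0.03,0,-0.4,0,0,0]
    - [0.05,0,-0.6,0,0,0]
    - [0.05,0,-0.8,0,0,0]
    - [0.05,0,-0.8,0,0,0]

```text
clock: 37.4
position: [0.6034, 0.2443, 0.149]
tool_rot: [3.141, -0.139, 2.88]
force: [0.1, -0.2, -0.4]
grip_width: 0.0468
```

>>> move_arm:
  plan:
    - [0,0,-0.8,0,0,0]
    - [0,0,-0.8,0,0,0]
    - [0,0,-0.6,0,0,0]
    - [0,0,0,0,0,0]
    - [0,0,0,0,0,0]

```text
clock: 37.9
position: [0.6106, 0.2423, 0.202]
tool_rot: [3.141, -0.139, 2.88]
force: [-0.3, 0.1, -0.6]
grip_width: 0.0472
```

```bash
python3 tgt.py .02
python3 - <<'E'
from h import *
for n,(x,y) in dict(side=(150,190),scene=(350,180)).items():
  im=viewer.grab_frame(n)[:,:,::-1];cv2.imwrite(f"pics/{n}57.png",im)
  cv2.imwrite(f"pics/{n}57c.png",cv2.resize(im[y:y+140,x:x+140],None,fx=4,fy=4,interpolation=cv2.INTER_NEAREST))
E
```

```text
t 37.9 pos [0.6106 0.2423 0.202 ] rot [ 3.141 -0.139  2.88 ] F [-0.3  0.1 -0.6] und [0.6172 0.2405 0.1455] d [-0.0122  0.0042 -0.1255] units [-0.186  0.032  5.044] q [-0.17  0.67 -0.42  1.37  0.16  1.26  0.73]
[[-0.957  0.256  0.138]
 [ 0.259  0.966  0.   ]
 [-0.133  0.036 -0.99 ]]
```

View pics/side57.png

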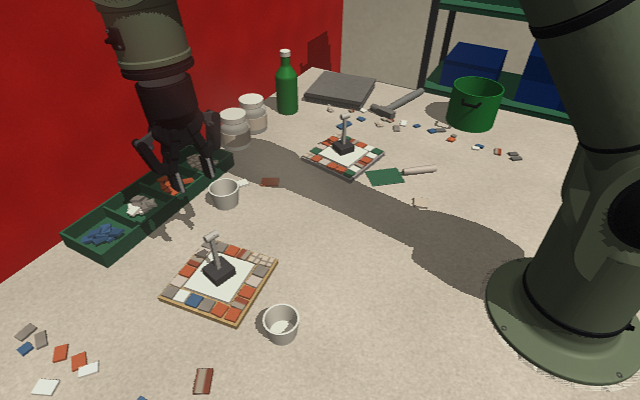

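View pics/scene57c.png

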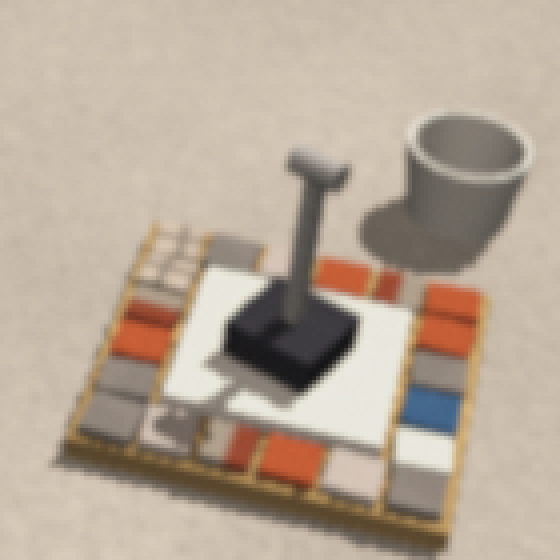

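View pics/side57c.png

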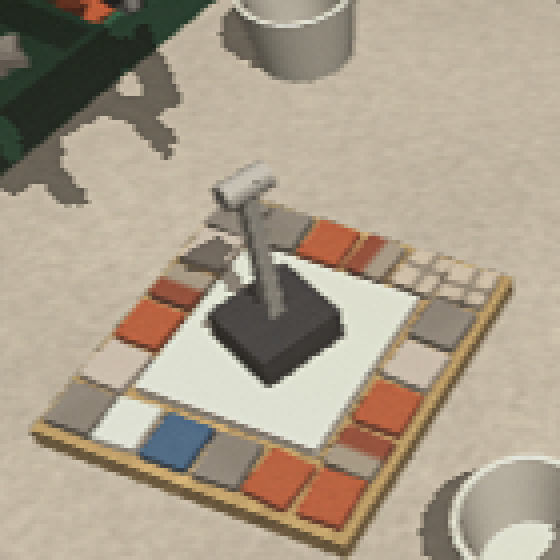

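Run:
```python
from h import *
f=tri(("side",(218.9,267.7)),("scene",(423.0,260.2)));p=tri(("side",(211.0,236.6)),("scene",(429.4,222.0)))
print("foot top",f,"pin",p); v=p[0]-f[0];print("len",np.linalg.norm(v),"tilt",np.degrees(np.arccos(v[2]/np.linalg.norm(v))))
print("off tile mm",(f[0][:2]-[.605,.2447])*1000)
for n,(x,y,w,h) in dict(side=(300,105,90,80),scene=(150,140,110,90)).items():
    a=cv2.imread(f"pics/{n}0.png")[y:y+h,x:x+w].astype(int);b=cv2.imread(f"pics/{n}57.png")[y:y+h,x:x+w].astype(int)
    m=lambda q:np.array(np.nonzero(q.max(2)<75)).mean(1)
    print(n,m(a),m(b))
```

```text
foot top (array([0.60515558, 0.24424162, 0.03768292]), [0.3, 0.3]) pin (array([0.60527789, 0.24501601, 0.12443593]), [0.3, 0.3])
len 0.08675655226877103 tilt 0.5177747330870459
off tile mm [ 0.15558351 -0.45838428]
side [41.94509346 46.2546729 ] [36.31661442 48.21786834]
scene [59.85586592 65.00223464] [57.72125984 65.77952756]
```

Run:
```python
import cv2,numpy as np
for n,(x,y,w,h) in dict(side=(328,138,32,20),scene=(183,176,36,26)).items():
  for k in ("0","57"):
    q=cv2.imread(f"pics/{n}{k}.png")[y:y+h,x:x+w].max(2)<70
    print(n,k,q.sum(),np.array(np.nonzero(q)).mean(1).round(1))
from workcell import workorder
workorder.job_done()
```

```text
side 0 228 [ 8.8 14.5]
side 57 176 [ 9.5 14.6]
scene 0 310 [13.3 16.2]
scene 57 305 [13.3 16.1]
the job is handed in; nothing more can be done
```

The weight now stands released on the bare big tile, and I handed the job in at about 38 s of the 58 s allowed. The hand-in gave no verdict, so the checks below are mine.

**Last checks**
- **Placed weight:** from the side and scene views, its foot is about 0.5 mm from the tile's centre and its tilt about 0.5°. The foot's top measures at 38 mm, against the expected 40 mm.
- **Plumb hang:** it hung roughly 8–11° off plumb (limit about 17°). It crept only slightly for about 0.7 s before I regripped it.
- **Standing weight:** its foot shows no shift in the scene view, and at most 0.7 pixel in the side view, where the lighting had changed.
- **Gripper:** it is clear of everything, with the force reading about zero.

**What disagreed with the description**
- **Tool length:** the real fingertips sit about 35 mm short of the reported tool point. My first grasp closed above the pin without touching it. I confirmed the offset by touching the bare table with shut fingers.
- **Table press:** that touch peaked at 81 N at the wrist, because I sent the last step before reading the first contact. This is under the 120 N wrist limit. It exceeds the 40 N body limit, which would matter only if the fingers count as the gripper's body.
- **Easing the grip:** lowering the commanded force, once down to 6 N, changed nothing and the weight stayed level. I swung it down by opening the claw in small steps instead, then regripped.
- **Last few degrees:** I removed the remaining lean by tilting the tool 8° before placing.

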